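Lift a ground ring onto the inspection stage and swing the lens over it

TASK

Draw the lifter out of its sleeve, where only blade and neck can be reached, lay it flat on the open bench, let go, and take it again by its wooden handle; with it lift the wide-bore ring from its cradle and set it flat and centred on the two rails of the inspection stage while the lens is still swung aside. Then lay the lifter flat on the bench again and swing the lens over the ring, up to its stop. The gripper and arm must never touch either ring, and the other ring and the loose things on the bench stay where they are.

Things in the scene. Friction and masses are not known exactly. Their poses are not given: they have to be found in the camera images.
- ring_wide: the ring to be inspected: flat ground steel ring, outer diameter 100, 4 mm thick, wide bore of 48 mm, 190 g. Lies flat across the strips of one of the two cradles. Origin: centre of its underside
- ring_narrow: the other ring, to be left alone: same outer diameter 100 and thickness 4 mm, but a narrow bore of 22 mm; lies on the other cradle. Origin: centre of its underside
- lifter: flat steel lifter (spatula), 200 g: blade 50 mm wide, 3 thick, from x = 0 (heel) to 120 (tip); slanting neck 14 mm wide, 13 thick, centre x = -29, z = 21, graspable across y from x = -45 to -10. Origin: underside of the heel, middle; x to the tip. Lies flat on its blade, handle in the air. At first the handle is inside the sleeve, blade and neck stick out
- lifter_handle: dark wooden handle of the lifter, rigid with it: 110 mm along x, 22 mm wide (y), 20 mm tall (z). Origin: its centre, at x = -115, z = 38 mm in the lifter's frame
- sleeve: fixed grey sheet-metal sleeve (tunnel) that holds the lifter's handle: 125 mm long along its x, inside 38 mm wide and 66 mm high, outside 70 mm high; open at its front end, which looks to its -x. Origin: centre, on the bench. The lifter is drawn out along -x
- cradle_a: fixed ring cradle: two wooden strips along its x, 12 mm high, 12 wide, 110 long, clear 60 mm gap between them for the blade; a bow (10 mm bar, underside 85, top 95 mm up, posts at y = +-62 mm) crosses the front at x = -57; a 3 mm thick strap joins the back at x = 53 to 63. Origin: on the bench, midway between the strips; the blade enters along +x under the bow
- cradle_b: fixed ring cradle: two wooden strips along its x, 12 mm high, 12 wide, 110 long, clear 60 mm gap between them for the blade; a bow (10 mm bar, underside 85, top 95 mm up, posts at y = +-62 mm) crosses the front at x = -57; a 3 mm thick strap joins the back at x = 53 to 63. Origin: on the bench, midway between the strips; the blade enters along +x under the bow (same as the other)
- stage: fixed inspection stage: base plate 8 mm thick (x -55 to 160, 110 mm wide), two aluminium rails along x, 100 long, 12 wide, tops 40 mm above the bench, clear 60 mm gap between them, open to the front and down to the plate. A post at x = 130 carries the lens arm. Origin: on the bench under the centre of the rails; the blade comes in along +x
- stage_centre (a point): middle of the two rails, at the height of their tops (40 mm): where the ring's centre must lie
- lens_arm (a joint): angle of the lens arm about its upright post, rad: 0 = lens exactly over the middle of the rails (the end stop), positive = swung aside to the robot's left (clockwise from above), at most 1.9. It stays where it is left
- lens (a point): centre of the round magnifying lens (76 mm across, its frame 126 to 138 mm above the bench) at the end of the arm, 130 mm from the pivot
- lens_knob (a point): grip point of the upright black knob on top of the lens arm (diameter 16, from 137 to 182 mm above the bench; this point at 162 mm), 78 mm from the pivot; pinch it from above and follow the arc
- lens_pivot (a point): axis of the lens arm on the post
- spray: bystander: clear spray bottle with a green trigger head, 76 mm wide, 180 mm tall, near the far edge. Origin: centre of its underside
- master_tall: bystander: plain steel gauge cylinder, diameter 24, 45 mm tall, in the gap between two stations. Origin: centre of its underside
- master_short: bystander: plain steel gauge cylinder, diameter 26, 30 mm tall, in the gap between two stations. Origin: centre of its underside
- screwdriver: bystander: screwdriver lying on the right of the bench. Origin: centre of its underside
- mug: bystander: white mug, diameter 80, 90 mm tall, near the far edge. Origin: centre of its underside
- carton: bystander: small cardboard carton 70 x 110 x 60 mm, near the far edge. Origin: centre of its underside
- wrench: bystander: wrench lying on the left of the bench. Origin: centre of its underside
Mind the look-alikes: they are no part of the job. Leave any yellow look-alike of the sleeve alone.

How it is judged:
By the outcome, as a careful person would: the job done as asked, in the order asked, and still so for the second after the job is handed in, with the robot touching nothing.
It also fails if it takes over 72 s, if anything falls off the work surface, if the arm or the gripper's body presses on something with over 40 N, if the wrist force passes 120 N, or if a joint passes its speed limit or range.

ROBOT

A 6-joint arm with a two-finger parallel gripper is mounted at the origin on the work surface. World frame = base frame: x ahead of the robot, y to its left, z up, the work surface at z = 0. Lengths are in mm, angles in rad, forces in N, time in s.
With the tool pointing down it reaches from about 150 to 775 mm from the base axis. Payload 6.1 kg.
Tool frame: the origin (TCP) lies where the fingers leave the gripper's body, on its centre line; the fingertips stand 73 mm ahead of it and the grasp point (between the pads) lies 54 mm ahead of it (robot.tcp_to_tips is the z of the fingertips in the tool frame, in mm); z points along the fingers, y is the line along which they close (so a half turn about z gives the same grasp; the last joint's range is limited). The gripper opens to 85 mm and grips with 20 to 120 N. Pads are 22 mm wide; open, the fingers measure 114 mm over their backs; the gripper's body (76 mm by 85 mm) begins 54 mm behind the grasp point. The pads swing forward as they close: fully open they stand 13 mm farther back than shut.
Start: joints at [1.288, 0.126, -0.04, 1.405, 0, 1.571], TCP at [146.493, 504.131, 303.895] pointing down, gripper open.
Joint ranges: [-2.72, 2.72], [-0.95, 1.95], [-1.27, 1.35], [-1.78, 2.02], [-1.46, 1.47], [-3.14, 3.14]. Speed limits (rad/s): [2.39, 2.39, 3.01, 3.14, 3.14, 3.14].

INTERFACE

Orientations are given as a unit quaternion [w, x, y, z].
In Python, from plant import robot gives the robot as it stands. The module is installed in compiled form; this text tells all that it offers.
- The arm moves only by the tool drive_tool, never from a script. Its argument "series" is one flat list of numbers, 7 for each row, row after row: the turn, a rotation vector about the tool's x, y, z normalised to -1 to 1, where 1 is 180 degrees, then the shift along the tool's x, y, z normalised to -1 to 1, where 1 is 0.3 m, then the opening, from 0 (shut) to 1 (fully open). A call has 1 to 12 rows; each row is the pose to reach, as a shift and turn from the pose commanded when the call began, along the tool's axes at that moment, turning the shorter way round; what a row does not reach only later rows make up. A row lasts 1/8 s, in which the tool goes at most 62.5 mm and 10.7 degrees, less where a joint would pass 70% of its speed; a pose out of reach is approached as far as the arm can. A call with a number of a shift or a turn outside -1 to 1 is refused whole. A call with a gripper value outside its range is refused whole. The fingers move at their own pace and stop on an object; "force" is the grip in N (left out, the last holds). Time passes only in rows, so rows that repeat a pose let the fingers close. It gives the time, the measured TCP pose, the force, the opening and the grip force at its end, in the units of the state.
- robot.state(): the state, without advancing time (a new reading comes with each control period).
- robot.capture(name): name is "scene" or "top"; returns the picture (384x512x3 uint8, red, green, blue); there is no depth.
- robot.camera_params(name): a dict with "mtx" (3x3 intrinsics, pixels), "view" (4x4, takes a point from world to camera coordinates). Camera axes: x right, y down, z forward; pixel columns grow to the right and rows downward; lengths in mm; the calibration is good to about 2 mm. A picture is of the moment at which its call begins. camera_params takes no time and is no camera call.
- robot.finish_job(): hands the job in; it is judged then, once.
The state is a dict: "clock": time; "joints": joint angles; "dq": joint speeds; "tau": joint torques, N m; "tcp_pos": TCP position; "ee_rot": TCP orientation; "wrist_force": force on the tool from outside, world axes, zero at the start; "torque": the same for the moment, N m; "finger_gap": finger opening in mm; "grasp_force": force on a finger pad.
Only numpy, scipy, OpenCV 4.12 (cv2) and the standard library are available. Lean on these libraries where they do the work, as an engineer would, in place of code of your own. Each camera call takes 0.05 s, during which the arm holds its last target. There are 200 camera calls.

## Working session

There is one attempt and no reset: what is moved stays moved. The work goes in short steps, Python scripts to look and compute and a tool call to move; the robot and the scene stay as the last step left them, time stands still between calls to the robot, and variables do not carry over. Pictures are saved under pics/ and viewed, at most 10 in all, crops included, and the job is handed in when it is done.

Besides the shell and the picture viewer there is one more tool, called after "Emit:" by a JSON object that holds its "op" and its "data". drive_tool: Moves the arm, as the interface text tells. Its arguments: {"type":"object","properties":{"series":{"type":"array","items":{"type":"number"}},"force":{"type":"number"}},"required":["series"]}

```bash
mkdir -p pics; ls; python3 - <<'E'
from plant import robot
import cv2,numpy as np
for n in("scene","top"):
    im=robot.capture(n); cv2.imwrite(f"pics/{n}0.png",im[:,:,::-1]); p=robot.camera_params(n); print(n,np.round(p["mtx"],1).tolist(),np.round(p["view"],4).tolist())
print(robot.state())
E
```

```text
pics
scene [[367.6, 0.0, 253.9], [0.0, 367.6, 187.9], [0.0, 0.0, 1.0]] [[-0.7857, 0.6185, 0.0123, 362.433], [0.4757, 0.6168, -0.6272, -209.5437], [-0.3955, -0.4869, -0.7788, 1513.956], [0.0, 0.0, 0.0, 1.0]]
top [[460.0, 0.0, 261.1], [0.0, 460.0, 188.7], [0.0, 0.0, 1.0]] [[-0.0284, -0.9996, -0.0067, 47.2695], [-0.985, 0.0292, -0.1699, 517.467], [0.17, 0.0018, -0.9854, 1701.3192], [0.0, 0.0, 0.0, 1.0]]
{'clock': 0.1, 'joints': array([ 1.28798070e+00,  1.26337731e-01, -4.05095809e-02,  1.40540784e+00,
        1.49757816e-05,  1.57081054e+00]), 'dq': array([ 1.88466016e-04, -1.24738504e-03,  3.12623858e-03,  5.72191080e-05,
        2.31056073e-04,  3.63507303e-04]), 'tau': array([ 1.81475669e-03, -4.36911285e+01,  3.53600729e+01,  1.38184169e-02,
        1.86334005e-04, -8.53831864e-06]), 'tcp_pos': array([146.42930134, 503.88896852, 303.19562286]), 'ee_rot': array([-1.10209492e-04,  1.40944017e-01,  9.90017299e-01, -7.21079113e-04]), 'wrist_force': array([-0.07870076, -0.05267154,  0.49481381]), 'torque': array([-0.01041805,  0.00898226, -0.01562871]), 'grasp_force': 0.0, 'finger_gap': 85.38673341108566}
```

```bash
python3 - <<'E'
import cv2
for n in("scene","top"):
    im=cv2.imread(f"pics/{n}0.png"); cv2.imwrite(f"pics/{n}0b.png",cv2.resize(im,(800,600),interpolation=cv2.INTER_CUBIC))
E
```

```text
(no output)
```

View pics/top0b.png

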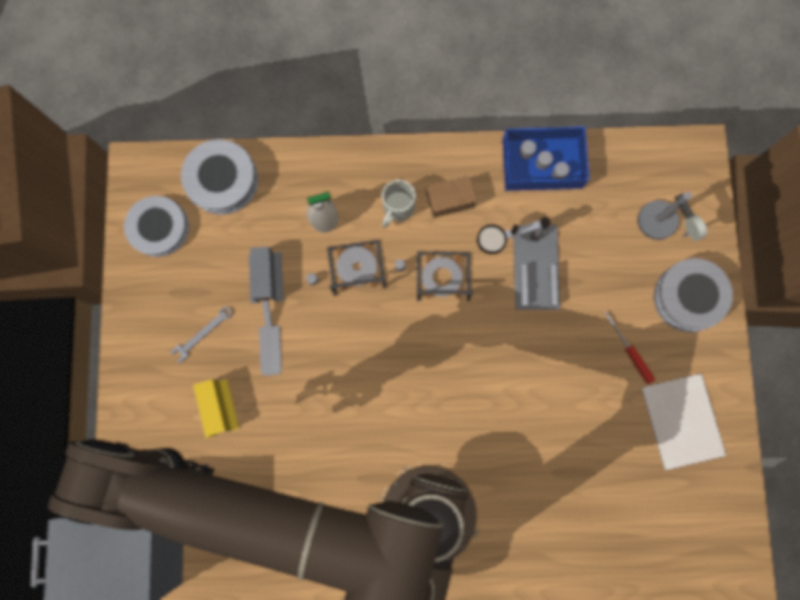

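View pics/scene0b.png

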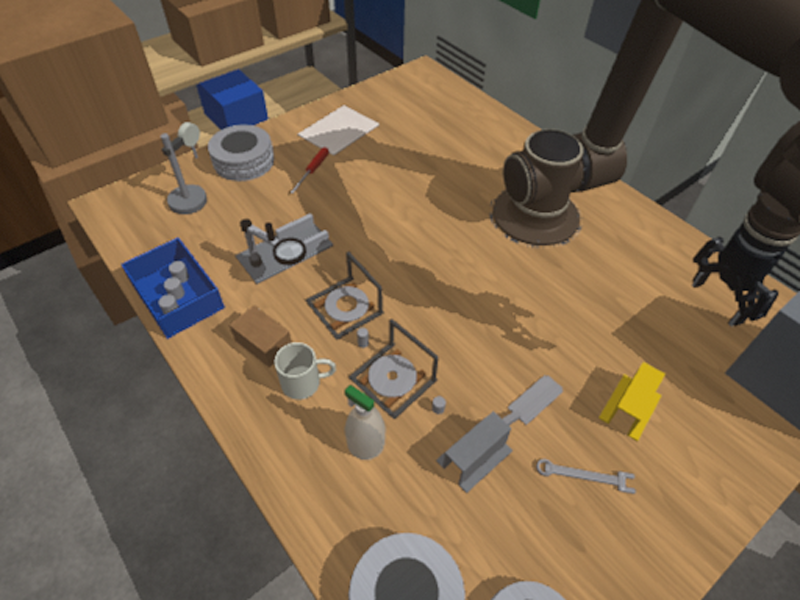

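The top view (shown at ×1.5625) has these candidates:
- **Lifter:** blade at (270,350), neck at (266,315), in the grey sleeve at (265,275). The yellow look-alike at (215,405) is to be left alone.
- **Rings:** narrow-bore in the left cradle at (356,265), wide-bore in the right cradle at (441,275). The big grey reels at (218,175), (155,225) and (695,293) are decoys.
- **Stage:** at (537,268), with the lens swung aside at (491,238). The desk-lamp-like stand at (660,218) is a decoy.

The scene view agrees. The bows of both cradles face the robot, and the stage post is on the far side. Next is one close crop.

```bash
cat > h.py <<'E'
from plant import robot
import cv2,numpy as np
from scipy.spatial.transform import Rotation as R
def cam(n):
    p=robot.camera_params(n); return np.array(p["mtx"]),np.array(p["view"])
def ray(n,u,v,z):
    K,V=cam(n); d=V[:3,:3].T@np.linalg.solve(K,[u,v,1.]); c=-V[:3,:3].T@V[:3,3]
    return c+d*(z-c[2])/d[2]
def proj(n,P):
    K,V=cam(n); q=K@(V[:3,:3]@np.asarray(P,float)+V[:3,3]); return q[:2]/q[2]
def rot():
    w,x,y,z=robot.state()["ee_rot"]; return R.from_quat([x,y,z,w])
def plan(P,yaw=None):
    "shift/turn numbers to TCP P, tool down with its y axis at angle yaw from world x"
    r=rot(); s=robot.state(); sh=r.inv().apply(np.array(P)-s["tcp_pos"])/300
    out=[]
    if yaw is not None:
        for k in(0,np.pi):
            y=np.array([np.cos(yaw+k),np.sin(yaw+k),0]); z=np.array([0,0,-1.]); x=np.cross(y,z)
            out.append(np.round((r.inv()*R.from_matrix(np.c_[x,y,z])).as_rotvec()/np.pi,4).tolist())
    return np.round(sh,4).tolist(),out
E
python3 - <<'E'
import cv2,numpy as np
t=cv2.imread("pics/top0.png"); s=cv2.imread("pics/scene0.png")
c=cv2.INTER_CUBIC
a=cv2.resize(t[125:200,200:360],(800,375),interpolation=c)
b=cv2.resize(t[150:245,150:190],(95*0+160,380),interpolation=c)[:225]
b=cv2.resize(np.rot90(t[150:245,150:190]),(400,168),interpolation=c); b=cv2.copyMakeBorder(b,0,57,0,0,0)
d=cv2.resize(s[135:247,150:349],(400,225),interpolation=c)
cv2.imwrite("pics/crop1.png",np.vstack([a,np.hstack([b,d])]))
E
```

```text
(no output)
```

View pics/crop1.png

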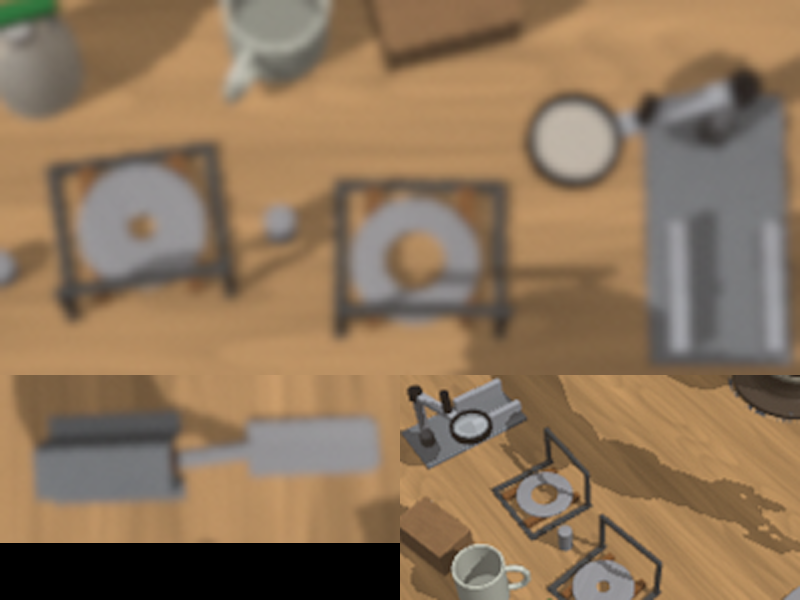

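The crop confirms the wide bore is in the right cradle, at about (283,177) native pixels. The lens is aside to the left of the stage, and the lifter's blade and neck stick out toward the robot. Next I measure with masks.

```bash
cat > m.py <<'E'
from h import *
def mask(im,smax,vmin,vmax,box):
    h=cv2.cvtColor(cv2.GaussianBlur(im,(0,0),0.5),cv2.COLOR_RGB2HSV); m=((h[...,1]<smax)&(h[...,2]>vmin)&(h[...,2]<vmax)).astype(np.uint8)
    k=np.zeros_like(m); x0,y0,x1,y1=box; k[y0:y1,x0:x1]=1; return m*k
def big(m,n=1):
    _,l,s,c=cv2.connectedComponentsWithStats(m); o=np.argsort(-s[1:,4])[:n]+1
    return [(l==i).astype(np.uint8) for i in o]
def hull(m): return cv2.convexHull(np.argwhere(m)[:,::-1].astype(np.float32)).reshape(-1,2)
def rect(n,m,z):
    P=np.array([ray(n,u,v,z)[:2] for v,u in np.argwhere(m)]).astype(np.float32)
    c=P.mean(0); w,V=np.linalg.eigh(np.cov((P-c).T)); a=V[:,1]; a=a*np.sign(a[0])
    return np.round(c,1),round(np.degrees(np.arctan2(a[1],a[0])),2),np.round(np.sqrt(12*w),1),len(P)
E
python3 - <<'E'
from m import *
t=cv2.imread("pics/top0.png")[:,:,::-1].copy(); s=cv2.imread("pics/scene0.png")[:,:,::-1].copy()
for v in [(173,225),(173,200),(282,177),(267,170),(228,170),(336,185),(354,185),(345,185),(300,185),(315,153)]: print(v,cv2.cvtColor(t,cv2.COLOR_RGB2HSV)[v[1],v[0]])
m=mask(t,70,90,256,(160,208,185,245)); print("blade",rect("top",big(m)[0],3))
m=mask(s,70,90,256,(320,235,365,272)); print("blade scene",rect("scene",big(m)[0],3))
for b,nm in(((266,158,304,190),"wide"),((214,152,246,188),"narrow")):
    m=mask(t,70,80,256,b); m=big(m)[0]; h=hull(m)
    P=np.array([ray("top",u,v,16)[:2] for u,v in h]).astype(np.float32); print(nm,cv2.minEnclosingCircle(P),cv2.fitEllipse(P))
    hole=big(cv2.morphologyEx(1-m,cv2.MORPH_OPEN,np.ones((2,2),np.uint8)),4)
    for q in hole: print("  hole",rect("top",q,14))
for b in((330,165,340,200),(350,165,360,200)):
    m=mask(t,70,150,256,b); print("rail",rect("top",big(m)[0],40))
m=mask(t,256,-1,75,(262,155,306,195)); print("\n".join("".join(" #"[x] for x in r) for r in m[155:195,262:306]))
E
```

```text
(173, 225) [140   5 151]
(173, 200) [ 15  76 130]
(282, 177) [ 16 116 173]
(267, 170) [ 16  73 101]
(228, 170) [ 16 114 141]
(336, 185) [114   8 162]
(354, 185) [120   6 161]
(345, 185) [110   6 124]
(300, 185) [14 58 83]
(315, 153) [ 17  31 190]
blade (array([399.8, 376.3], dtype=float32), np.float64(2.2), array([ 51.3, 119.7]), 424)
blade scene (array([408.8, 378.8], dtype=float32), np.float64(1.39), array([ 48.8, 140.5]), 607)
wide ((559.1810302734375, -59.288795471191406), 69.51473236083984) ((567.29541015625, -56.79340744018555), (112.29258728027344, 143.0467529296875), 175.6634063720703)Traceback (most recent call last):
  File "<stdin>", line 10, in <module>
  File "m.py", line 10, in rect
    P=np.array([ray(n,u,v,z)[:2] for v,u in np.argwhere(m)]).astype(np.float32)
                ~~~^^^^^^^^^
  File "h.py", line 7, in ray
    K,V=cam(n); d=V[:3,:3].T@np.linalg.solve(K,[u,v,1.]); c=-V[:3,:3].T@V[:3,3]
        ~~~^^^
  File "h.py", line 5, in cam
    p=robot.camera_params(n); return np.array(p["mtx"]),np.array(p["view"])
ValueError: time passes only in moves, steps and waits
```

```bash
sed -i 's/^def cam/import functools\n@functools.cache\ndef cam/' h.py; cat > meas.py <<'E'
from m import *
t=cv2.imread("pics/top0.png")[:,:,::-1].copy(); s=cv2.imread("pics/scene0.png")[:,:,::-1].copy()
m=mask(t,35,90,256,(160,208,185,245)); print("blade",rect("top",big(m)[0],3))
m=mask(s,35,90,256,(320,235,365,272)); print("blade scene",rect("scene",big(m)[0],3))
for b,nm in(((268,160,302,190),"wide"),((214,154,244,184),"narrow")):
    m=mask(t,35,100,256,b); m=big(m)[0]
    print(nm,"\n"+"\n".join("".join(" #"[x] for x in r) for r in m[b[1]:b[3],b[0]:b[2]]))
    h=hull(m)
    P=np.array([ray("top",u,v,16)[:2] for u,v in h]).astype(np.float32); print(nm,cv2.minEnclosingCircle(P),cv2.fitEllipse(P))
    for q in big(1-m,3)[1:]: print("  hole",rect("top",q,14))
for b in((330,165,340,200),(350,165,360,200)):
    m=mask(t,35,145,256,b); print("rail",rect("top",big(m)[0],40))
h=cv2.cvtColor(t,cv2.COLOR_RGB2HSV); m=((h[...,1]<60)&(h[...,2]<80)).astype(np.uint8); print("\n".join("".join(" #"[x] for x in r) for r in m[155:195,262:306]))
E
python3 meas.py
```

```text
blade (array([400.3, 375.9], dtype=float32), np.float64(1.21), array([ 45.3, 117.1]), 364)
blade scene (array([408.6, 379.2], dtype=float32), np.float64(1.09), array([ 46.5, 136.7]), 560)
wide 
                                  
                                  
                                  
                                  
                                  
             ######               
         ############             
        ##############            
       ################           
      ##################          
     ####################         
    ########      ########        
    #######         #######       
   #######           ######       
   ######            ######       
  #######            ######       
  #######             ######      
  #######             ######      
  #######             ######      
  #######            ######       
   #######           ######       
   ########         #######       
    ########      ########        
    #########  ###########        
     ####################         
     ####    ############      
[... 2598 characters left out ...]
                              
                                            
                                            
                                            
                                            
                                            
                                            
                                            
                                            
                                            
                                            
                                            
                                            
                                     ##     
      ##                             ###    
      #                              ##
```

```bash
cat > edges.py <<'E'
from m import *
def line(n,pts,z):
    P=np.array([ray(n,u,v,z)[:2] for u,v in pts]).astype(np.float32)
    for _ in range(3):
        vx,vy,x0,y0=cv2.fitLine(P,cv2.DIST_HUBER,0,.01,.01).ravel(); d=np.abs((P-[x0,y0])@[-vy,vx]); P=P[d<max(2,2*np.median(d))]
    if vx<0: vx,vy=-vx,-vy
    return np.round([x0,y0,np.degrees(np.arctan2(vy,vx)),len(P)],2)
def cross(S,r,u0,u1,th):
    x=np.arange(u0,u1); y=S[r,u0:u1].astype(float)-th; i=np.where(y[:-1]*y[1:]<0)[0]
    return [(x[k]+y[k]/(y[k]-y[k+1]),r) for k in i[:1]]
def dip(V,r,u0,u1):
    y=V[r,u0:u1].astype(float); k=int(y.argmin())
    if 0<k<len(y)-1:
        a,b,c=y[k-1:k+2]; return [(u0+k+.5*(a-c)/(a-2*b+c),r)]
    return []
if __name__=="__main__":
    t=cv2.imread("pics/top0.png")[:,:,::-1].copy(); H=cv2.cvtColor(t,cv2.COLOR_RGB2HSV); S,V=H[...,1],H[...,2]
    f=lambda g,rows,*a:[p for r in rows for p in g(*( [a[0],r]+list(a[1:])))]
    for nm,z,p in[("plate L",8,f(cross,range(150,194),S,324,333,55)),("plate R",8,f(cross,range(150,194),S,353,363,55)),
      ("blade L",3,f(cross,range(211,236),S,160,171,45)),("blade R",3,f(cross,range(211,236),S,174,186,45)),
      ("neck",18,f(cross,range(196,206),S,164,171,60)),("neckR",18,f(cross,range(196,206),S,171,178,60)),
      ("crL",6,f(dip,range(163,186),V,264,271)),("crR",6,f(dip,range(163,186),V,297,304)),
      ("sleeveL",0,f(cross,range(162,190),S,154,165,60))]:
        print(nm,line("top",p,z),len(p))
    c=cv2.cvtColor(t,cv2.COLOR_RGB2GRAY)
    for u0 in(275,280,285,290): # bow front/back rows
        print(u0,c[155:195,u0].tolist())
    print("blade col",S[195:245,172].tolist()); print("rail rows",c[160:205,335].tolist(),c[160:205,354].tolist(),c[185,325:362].tolist())
E
python3 edges.py
```

```text
plate L [ 573.66 -233.83   -1.75   40.  ] 41
plate R [ 577.98 -342.77   -1.61   41.  ] 41
blade L [397.44 400.     2.31  25.  ] 25
blade R [396.03 351.59   2.57  25.  ] 25
neck [487.64 389.57   8.15  10.  ] 10
neckR [487.15 373.21  10.7   10.  ] 10
crL [5.9097e+02 4.5100e+00 2.7000e-01 2.2000e+01] 23
crR [ 578.   -118.22   -0.68   23.  ] 23
sleeveL [589.3  429.24   2.41  27.  ] 28
275 [142, 146, 149, 150, 142, 127, 103, 92, 94, 101, 107, 118, 133, 144, 150, 151, 152, 152, 152, 149, 148, 147, 148, 147, 148, 150, 151, 151, 149, 136, 110, 85, 79, 86, 100, 119, 137, 147, 150, 150]
280 [142, 145, 149, 149, 139, 116, 93, 96, 118, 137, 146, 150, 152, 152, 152, 146, 135, 127, 128, 127, 124, 124, 122, 115, 104, 100, 104, 108, 110, 107, 98, 88, 92, 115, 135, 146, 148, 150, 152, 152]
285 [142, 146, 149, 148, 141, 122, 99, 88, 95, 114, 134, 145, 149, 149, 149, 149, 149, 150, 150, 148, 146, 144, 143, 135, 121, 109, 106, 119, 134, 136, 113, 90, 92, 115, 135, 146, 148, 150, 152, 152]
290 [142, 148, 149, 148, 141, 121, 97, 89, 97, 108, 109, 116, 128, 139, 144, 147, 147, 147, 146, 147, 146, 145, 143,
[... 194 characters left out ...]
, 3, 5, 5, 3, 5, 3, 2, 5, 5, 3, 3, 2, 3, 7, 28, 77, 110, 117, 119, 119]
rail rows [121, 121, 121, 122, 122, 122, 121, 124, 128, 141, 152, 156, 154, 155, 156, 157, 157, 158, 158, 158, 158, 157, 157, 158, 160, 160, 160, 159, 159, 158, 159, 158, 159, 157, 147, 121, 95, 87, 94, 99, 101, 100, 98, 100, 98] [120, 120, 120, 120, 121, 120, 120, 122, 126, 139, 151, 156, 157, 157, 157, 156, 155, 155, 155, 157, 158, 158, 158, 158, 157, 157, 158, 159, 160, 160, 160, 159, 159, 157, 147, 124, 106, 97, 99, 100, 97, 97, 96, 97, 97] [103, 104, 106, 109, 113, 118, 120, 120, 128, 145, 160, 158, 136, 107, 90, 87, 89, 94, 106, 118, 122, 123, 124, 123, 122, 121, 119, 126, 145, 157, 153, 131, 105, 97, 97, 100, 101]
```

```bash
python3 - <<'E'
from edges import *
for u,v,z in[(335,168.6,40),(335,194.6,40),(354,168.6,40),(354,194.6,40),(172,239.4,3),(335.4,185,40),(354.4,185,40)]: print(u,v,ray("top",u,v,z).round(1))
for n,b,k in(("top",(255,150,311,200),14),("scene",(185,155,255,220),8)):
    im=cv2.imread(f"pics/{n}0.png"); x0,y0,x1,y1=b
    o=cv2.resize(im[y0:y1,x0:x1],None,fx=k,fy=k,interpolation=cv2.INTER_CUBIC)
    C=np.array([568,-55.]);a=np.radians(-.2); 
    def W(x,y,z): return [C[0]+x*np.cos(a)-y*np.sin(a),C[1]+x*np.sin(a)+y*np.cos(a),z]
    def L(p,q,c):
        P=[tuple(int(round(w)) for w in ((proj(n,W(*e))-[x0,y0]+.5)*k-.5)) for e in(p,q)]; cv2.line(o,P[0],P[1],c,1)
    for sy in(-1,1):
        for y in(30,42): L((-55,sy*y,12),(55,sy*y,12),(0,255,0))
        L((-57,sy*62,0),(-57,sy*62,95),(255,0,0))
    L((-57,-62,90),(-57,62,90),(255,0,0)); L((58,-62,3),(58,62,3),(0,0,255)); L((-57,-62,3),(58,-62,3),(0,0,255));L((-57,62,3),(58,62,3),(0,0,255))
    cv2.imwrite(f"pics/ov_{n}.png",o)
a=cv2.imread("pics/ov_top.png");b=cv2.imread("pics/ov_scene.png");a=cv2.resize(a,(448,400));b=cv2.resize(b,(350,325)); o=np.zeros((400,798,3),np.uint8);o[:,:448]=a;o[:325,448:]=b;cv2.imwrite("pics/ov.png",o)
E
```

```text
335 168.6 [ 589. -253.   40.]
335 194.6 [ 488.3 -247.4   40. ]
354 168.6 [ 586.8 -325.7   40. ]
354 194.6 [ 486.2 -319.3   40. ]
172 239.4 [339.3 377.9   3. ]
335.4 185 [ 525.2 -251.    40. ]
354.4 185 [ 523.  -323.2   40. ]
```

View pics/ov.png

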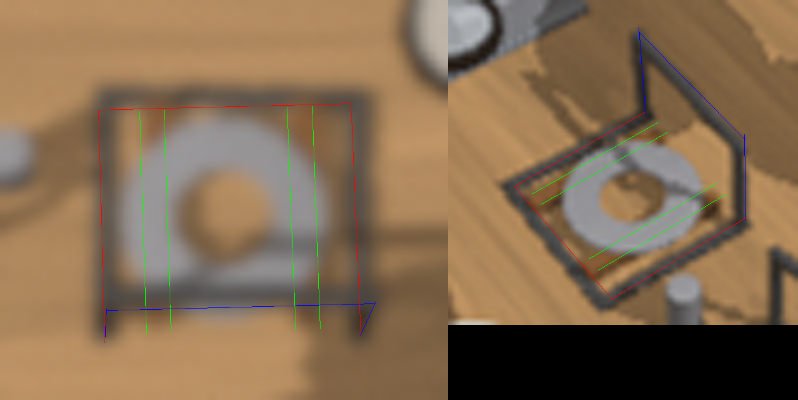

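```bash
python3 - <<'E'
from edges import *
t=cv2.imread("pics/top0.png")[:,:,::-1].copy(); H=cv2.cvtColor(t,cv2.COLOR_RGB2HSV); S,V=H[...,1],H[...,2]
f=lambda g,rows,*a:[p for r in rows for p in g(*( [a[0],r]+list(a[1:])))]
sw=lambda p:[(b,a) for a,b in p]
for nm,z,p in[("outL",3,f(cross,range(164,188),S,262,269,75)),("outR",3,f(cross,range(164,188),S,299,307,75)),
 ("back far edge",3,sw(f(cross,range(270,300),S.T,156,163,75))),("back dip",3,sw(f(dip,range(270,300),V.T,158,166))),
 ("bow dip",95,sw(f(dip,[*range(271,300)],V.T,183,190)))]:
    l=line("top",p,z); print(nm,l,"yaw/perp",len(p))
print(S[175,260:272],S[175,296:310]); print(V[175,260:272],V[175,296:310])
E
```

```text
outL [583.72   7.63  -1.86  23.  ] yaw/perp 23
outR [ 586.6  -122.48   -1.9    19.  ] yaw/perp 22
back far edge [631.96 -68.66  88.04  18.  ] yaw/perp 18
back dip [629.92 -48.96  87.29  29.  ] yaw/perp 30
bow dip [515.5  -60.56  87.29  25.  ] yaw/perp 29
[117 119 119 119 118 114 102  75  56  49  28  10] [ 77  98  78  49  66 101 114 119 119 119 118 117 117 118]
[142 144 154 167 175 170 148 115 100 115 137 151] [126 112  98  88  97 121 150 169 175 178 177 178 179 177]
```

Measured results:

| Item | Position (mm) | Yaw |
|---|---|---|
| Lifter heel | (459, 378) | 182.4° |
| Wide ring | (568, −52.5) | – |
| Wide ring's cradle (b) | (572, −57) | −2.2° |
| Stage centre | (537, −287) | −1.7° |

In the overlay the real frame sits about 4 mm further out and 2° more clockwise than my first guess. Now I plan the neck grasp.

```bash
python3 - <<'E'
from h import *
print(ray("top",170,192.7,70),ray("top",170,192.7,3))
print(plan([400,410,190],np.radians(92.4)),plan([483.2,379.4,180],np.radians(92.4)))
E
```

```text
[509.00698529 372.87053765  70.        ] [520.35821545 386.45897695   3.        ]
([-0.899, -0.0641, 0.3774], [[-0.0005, -0.0001, -0.1034], [-0.0001, 0.0007, 0.8966]]) ([-1.1938, -0.0846, 0.4108], [[-0.0005, -0.0001, -0.1034], [-0.0001, 0.0007, 0.8966]])
```

Emit:
{"op": "drive_tool", "data": {"series": [0,0,-0.05,-0.3,-0.02,0.13,0.7,0,0,-0.103,-0.6,-0.04,0.25,0.7,0,0,-0.103,-0.9,-0.064,0.377,0.7,0,0,-0.103,-0.9,-0.064,0.377,0.7,0,0,-0.103,-0.9,-0.064,0.377,0.7,0,0,-0.103,-0.9,-0.064,0.377,0.7], "force": 60}}

```text
clock: 0.85
tcp_pos: [402.0, 408.5, 188.4]
ee_rot: [-0.001, -0.018, 1.0, -0.001]
wrist_force: [0.2, -0.2, -0.3]
finger_gap: 59.8
grasp_force: 0.0
```

```bash
cat >> h.py <<'E'
def st():
    s=robot.state(); y=rot().as_matrix()[:,1]; print("t",round(s["clock"],2),"tcp",s["tcp_pos"].round(1),"yang",round(np.degrees(np.arctan2(y[1],y[0])),2),"q",np.round(s["joints"],2),"F",s["wrist_force"].round(1),"M",s["torque"].round(2),"gap",round(s["finger_gap"],1),"g",round(s["grasp_force"],1))
E
python3 - <<'E'
from h import *
st(); print(plan([483.2,379.4,150],np.radians(92.4)),plan([483.2,379.4,77],np.radians(92.4)))
E
```

```text
t 0.85 tcp [402.  408.5 188.4] yang 92.1 q [ 0.79  0.24 -0.15  1.18 -0.    0.76] F [ 0.2 -0.2 -0.3] M [-0.    0.06  0.03] gap 59.8 g 0.0
([-0.2672, -0.1064, 0.1277], [[-0.0009, -0.0008, -0.0016], [-0.0013, 0.0014, 0.9984]]) ([-0.2678, -0.1057, 0.371], [[-0.0009, -0.0008, -0.0016], [-0.0013, 0.0014, 0.9984]])
```

Emit:
{"op": "drive_tool", "data": {"series": [-0.001,-0.001,-0.002,-0.14,-0.05,0.06,0.7,-0.001,-0.001,-0.002,-0.267,-0.106,0.128,0.7,-0.001,-0.001,-0.002,-0.267,-0.106,0.128,0.6,-0.001,-0.001,-0.002,-0.267,-0.106,0.24,0.6,-0.001,-0.001,-0.002,-0.267,-0.106,0.34,0.6,-0.001,-0.001,-0.002,-0.267,-0.106,0.371,0.6,-0.001,-0.001,-0.002,-0.267,-0.106,0.371,0.6]}}

```text
clock: 1.72
tcp_pos: [480.9, 382.4, 79.9]
ee_rot: [0.001, -0.024, 1.0, 0.002]
wrist_force: [-0.3, -0.6, 0.7]
finger_gap: 51.3
grasp_force: 0.0
```

```bash
python3 - <<'E'
from h import *
st()
im=robot.capture("scene"); 
cv2.imwrite("pics/s1.png",cv2.resize(im[215:320,260:400,::-1],(700,525),interpolation=cv2.INTER_CUBIC))
E
```

```text
t 1.73 tcp [480.9 382.4  79.9] yang 92.76 q [ 0.67  0.37 -0.22  0.97  0.    0.62] F [-0.3 -0.6  0.7] M [-0.03 -0.03  0.02] gap 51.3 g 0.0
```

View pics/s1.png

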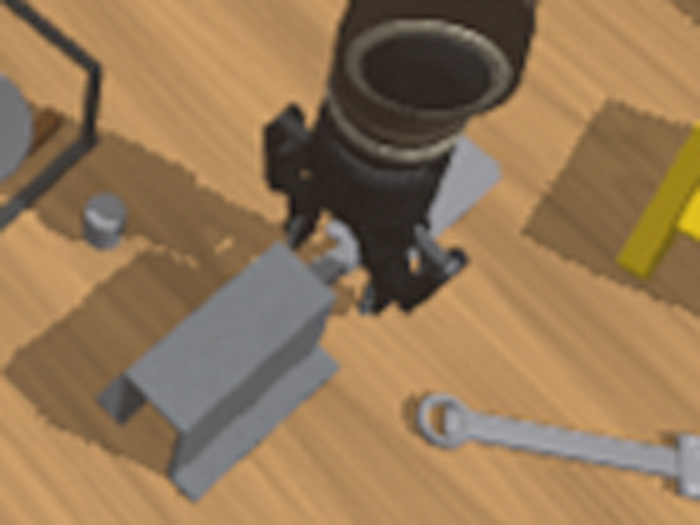

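The picture shows the gripper straddling the neck at about (345,270), just clear of the sleeve front at (330,290). I let it settle before closing.

Emit:
{"op": "drive_tool", "data": {"series": [0,0,0,0,0,0,0.5,0,0,0,0,0,0,0.4]}}

```text
clock: 2.02
tcp_pos: [482.2, 382.2, 80.7]
ee_rot: [0.002, -0.024, 1.0, 0.002]
wrist_force: [0.3, -0.2, -0.6]
finger_gap: 34.3
grasp_force: 0.0
```

```bash
python3 -c "
from h import *
st();print(plan([483.2,379.4,77],np.radians(92.4)))"
```

```text
t 2.02 tcp [482.2 382.2  80.7] yang 92.7 q [ 0.67  0.37 -0.22  0.97  0.    0.62] F [ 0.3 -0.2 -0.6] M [-0.04  0.01 -0.01] gap 34.3 g 0.0
([-0.003, -0.0097, 0.0122], [[0.0013, 0.0015, 0.0017], [-0.0023, 0.0021, -0.9983]])
```

Emit:
{"op": "drive_tool", "data": {"series": [0.001,0.001,0.002,-0.003,-0.01,0.012,0.35,0.001,0.001,0.002,-0.003,-0.01,0.012,0.1,0.001,0.001,0.002,-0.003,-0.01,0.012,0,0.001,0.001,0.002,-0.003,-0.01,0.012,0,0.001,0.001,0.002,-0.003,-0.01,0.012,0], "force": 80}}

```text
clock: 2.65
tcp_pos: [482.8, 378.8, 75.9]
ee_rot: [0.0, -0.02, 1.0, -0.0]
wrist_force: [0.2, 0.4, 0.8]
finger_gap: 12.7
grasp_force: 77.9
```

```bash
python3 -c "
from h import *
st()"
```

```text
t 2.65 tcp [482.8 378.8  75.9] yang 92.33 q [ 0.67  0.38 -0.22  0.97 -0.    0.62] F [0.2 0.4 0.8] M [-0.01 -0.02  0.02] gap 12.7 g 77.9
```

Emit:
{"op": "drive_tool", "data": {"series": [0,0,0,0,0,-0.015,0,0,0,0,0.03,0,-0.02,0,0,0,0,0.1,0,-0.02,0,0,0,0,0.2,0,-0.02,0,0,0,0,0.3,0,-0.02,0,0,0,0,0.4,0,-0.02,0,0,0,0,0.48,0,-0.02,0,0,0,0,0.52,0,-0.02,0,0,0,0,0.52,0,-0.02,0]}}

```text
clock: 3.78
tcp_pos: [326.4, 372.5, 82.0]
ee_rot: [0.0, -0.021, 1.0, 0.0]
wrist_force: [1.4, -0.1, -2.2]
finger_gap: 12.5
grasp_force: 78.0
```

```bash
python3 -c "
from m import *
st()
im=robot.capture('top'); cv2.imwrite('pics/t2.png',cv2.resize(im[150:300,90:290,::-1],(800,600),interpolation=cv2.INTER_CUBIC))"
```

```text
t 3.77 tcp [326.4 372.5  82. ] yang 92.4 q [ 0.85  0.17 -0.49  0.91 -0.    0.81] F [ 1.4 -0.1 -2.2] M [ 0.04 -0.1   0.  ] gap 12.5 g 78.0
```

View pics/t2.png

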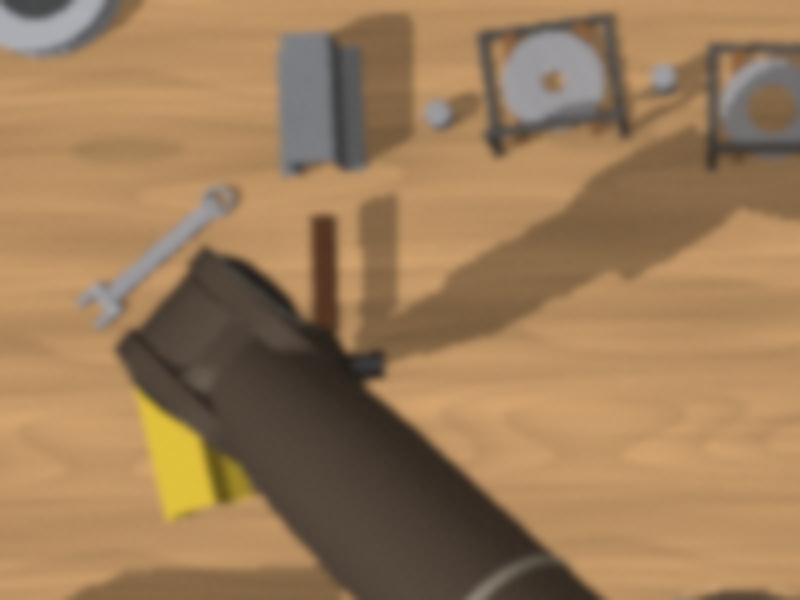

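The picture shows the handle clear of the sleeve: its end is at (323,215) and the sleeve front at (325,168). Next I lift, carry and turn the lifter.

Emit:
{"op": "drive_tool", "data": {"series": [0,0,0,0,0,-0.06,0,0,0,0,0,-0.05,-0.16,0,0,0,-0.04,-0.005,-0.15,-0.217,0,0,0,-0.09,-0.01,-0.27,-0.217,0,0,0,-0.14,-0.01,-0.4,-0.217,0,0,0,-0.19,-0.01,-0.53,-0.217,0,0,0,-0.24,-0.01,-0.66,-0.217,0,0,0,-0.29,-0.01,-0.76,-0.217,0,0,0,-0.34,-0.01,-0.83,-0.217,0,0,0,-0.4,-0.01,-0.875,-0.217,0,0,0,-0.46,-0.01,-0.875,-0.217,0,0,0,-0.52,-0.01,-0.875,-0.217,0]}}

```text
clock: 5.32
tcp_pos: [341.6, 109.9, 147.3]
ee_rot: [-0.0, 0.743, -0.669, 0.0]
wrist_force: [0.3, 1.0, -2.3]
finger_gap: 12.3
grasp_force: 78.2
```

Emit:
{"op": "drive_tool", "data": {"series": [0,0,-0.06,0,0,0,0,0,0,-0.12,0,0,0,0,0,0,-0.18,0,0,0,0,0,0,-0.24,0,0,0,0,0,0,-0.29,0,0,0,0,0,0,-0.3,0,0,0,0,0,0,-0.3,0,0,0,0,0,0,-0.3,0,0,0,0]}}

```text
clock: 6.32
tcp_pos: [340.8, 110.3, 147.0]
ee_rot: [-0.0, 0.965, -0.262, 0.0]
wrist_force: [-0.7, 0.4, -2.1]
finger_gap: 12.2
grasp_force: 78.2
```

```bash
python3 -c "
from m import *
st()
print(plan([340,110,77],np.radians(240)))
"
```

```text
t 6.33 tcp [340.8 110.3 147. ] yang -120.34 q [ 0.31 -0.14 -0.65  1.06  0.   -2.3 ] F [-0.7  0.4 -2.1] M [ 0.02  0.09 -0.02] gap 12.2 g 78.2
([-0.0017, 0.0022, 0.2334], [[-0.0, -0.0, -0.0019], [-0.0, 0.0, 0.9981]])
```

Emit:
{"op": "drive_tool", "data": {"series": [0,0,0,0,0,0.07,0,0,0,0,0,0,0.16,0,0,0,0,0,0,0.215,0,0,0,0,0,0,0.228,0,0,0,0,0,0,0.235,0,0,0,0,0,0,0.235,0]}}

```text
clock: 7.08
tcp_pos: [341.0, 110.5, 77.0]
ee_rot: [-0.0, 0.965, -0.261, 0.0]
wrist_force: [-0.6, -0.6, -1.8]
finger_gap: 12.2
grasp_force: 78.1
```

```bash
python3 -c "
from m import *
st()"
```

```text
t 7.08 tcp [341.  110.5  77. ] yang -120.24 q [ 0.31 -0.08 -0.77  0.88  0.   -2.3 ] F [-0.6 -0.6 -1.8] M [0.09 0.06 0.04] gap 12.2 g 78.1
```

Emit:
{"op": "drive_tool", "data": {"series": [0,0,0,0,0,0.004,0,0,0,0,0,0,0.004,0,0,0,0,0,0,0.004,0.2,0,0,0,0,0,0.004,0.4,0,0,0,0,0,0.004,0.5,0,0,0,0,0,-0.1,0.5,0,0,0,0,0,-0.3,0.5,0,0,0,0,0,-0.45,0.5,0,0,0,0,0,-0.45,0.5]}}

```text
clock: 8.2
tcp_pos: [342.4, 110.9, 214.9]
ee_rot: [-0.002, 0.965, -0.261, 0.003]
wrist_force: [-0.2, 0.6, -0.6]
finger_gap: 42.9
grasp_force: 0.0
```

```bash
python3 -c "
from m import *
st()
im=robot.capture('top'); cv2.imwrite('pics/t3raw.png',im[...,::-1]); cv2.imwrite('pics/t3.png',cv2.resize(im[150:300,170:370,::-1],(800,600),interpolation=cv2.INTER_CUBIC))
"
```

```text
t 8.2 tcp [342.4 110.9 214.9] yang -120.23 q [ 0.31 -0.18 -0.53  1.21 -0.   -2.3 ] F [-0.2  0.6 -0.6] M [-0.03 -0.02 -0.01] gap 42.9 g 0.0
```

View pics/t3.png

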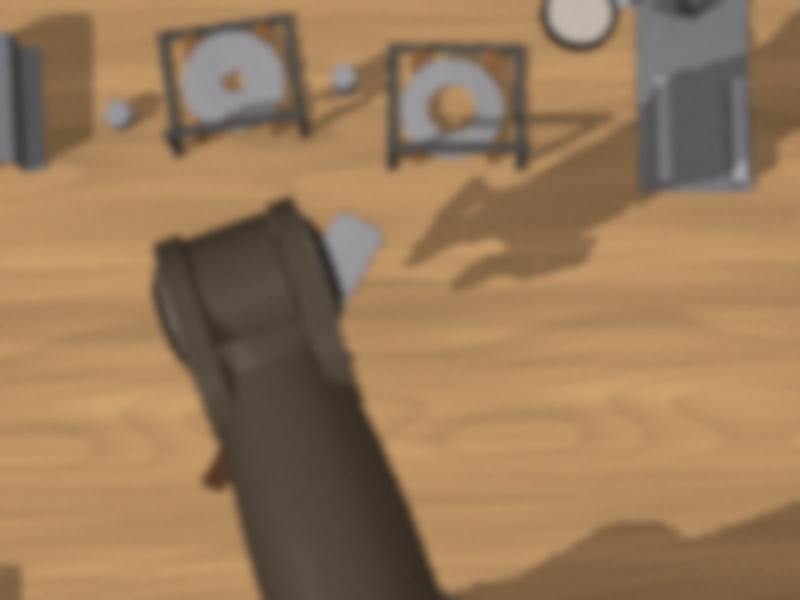

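The picture shows the lifter lying with its tip at (362,225) and handle end at (215,475). Next I turn the tool half a turn while moving over the handle.

Emit:
{"op": "drive_tool", "data": {"series": [0,0,0.05,-0.05,0,0,0.6,0,0,0.11,-0.15,0,0,0.6,0,0,0.17,-0.241,0.003,0,0.6,0,0,0.23,-0.241,0.003,0,0.6,0,0,0.29,-0.241,0.003,0,0.6,0,0,0.35,-0.241,0.003,0,0.6,0,0,0.41,-0.241,0.003,0,0.6,0,0,0.47,-0.241,0.003,0,0.6,0,0,0.5,-0.241,0.003,0,0.6]}}

```text
clock: 9.38
tcp_pos: [277.0, 145.6, 209.8]
ee_rot: [-0.001, -0.496, 0.868, 0.0]
wrist_force: [-1.1, 0.4, -0.5]
finger_gap: 51.3
grasp_force: 0.0
```

Emit:
{"op": "drive_tool", "data": {"series": [0,0,0.06,0,0,0,0.6,0,0,0.12,0,0,0,0.6,0,0,0.18,0,0,0,0.6,0,0,0.24,0,0,0,0.6,0,0,0.3,0,0,0,0.6,0,0,0.36,0,0,0.05,0.6,0,0,0.42,0,0,0.1,0.6,0,0,0.48,0,0,0.15,0.6,0,0,0.5,0,0,0.2,0.6,0,0,0.5,0,0,0.2,0.6,0,0,0.5,0,0,0.2,0.6]}}

```text
clock: 10.75
tcp_pos: [277.4, 145.9, 151.2]
ee_rot: [-0.0, 0.26, 0.966, -0.0]
wrist_force: [0.5, -0.2, 0.1]
finger_gap: 51.1
grasp_force: 0.0
```

```bash
python3 -c "
from m import *
st()
print(plan([279.3,146.4,92],np.radians(59.8)))
im=robot.capture('top'); t=im.copy()
m=mask(t,35,90,256,(215,190,290,250)); b=big(m)[0]; print(rect('top',b,3))
h=hull(b); P=np.array([ray('top',u,v,3)[:2] for u,v in h]).astype(np.float32); print(cv2.minAreaRect(P))
"
```

```text
t 10.75 tcp [277.4 145.9 151.2] yang 59.84 q [ 0.48 -0.23 -0.71  1.09 -0.    1.01] F [ 0.5 -0.2  0.1] M [-0.05 -0.04 -0.  ] gap 51.1 g 0.0
([-0.0046, 0.0048, 0.1974], [[-0.0003, -0.0002, 0.0002], [0.0003, -0.0004, -0.9998]])
(array([406.7,  69.8], dtype=float32), np.float64(-30.69), array([ 44.2, 125.8]), 374)
((396.3858947753906, 75.698486328125), (46.37232971191406, 147.98458862304688), 60.57270812988281)
```

Emit:
{"op": "drive_tool", "data": {"series": [0,0,0,-0.005,0.005,0.1,0.5,0,0,0,-0.005,0.005,0.18,0.5,0,0,0,-0.005,0.005,0.197,0.45,0,0,0,-0.005,0.005,0.197,0.4,0,0,0,-0.005,0.005,0.197,0,0,0,0,-0.005,0.005,0.197,0,0,0,0,-0.005,0.005,0.197,0,0,0,0,-0.005,0.005,0.197,0], "force": 120}}

```text
clock: 11.8
tcp_pos: [280.2, 146.9, 92.9]
ee_rot: [0.0, 0.261, 0.965, 0.001]
wrist_force: [-1.4, 1.4, 5.3]
finger_gap: 20.4
grasp_force: 117.5
```

```bash
python3 -c "
from m import *
st()"
```

```text
t 11.8 tcp [280.2 146.9  92.9] yang 59.77 q [ 0.48 -0.18 -0.81  0.94  0.    1.01] F [-1.4  1.4  5.3] M [ 0.04 -0.07 -0.  ] gap 20.4 g 117.5
```

```bash
python3 -c "
from m import *
print(plan([262.8,-42.9,123],np.radians(87.8)))"
```

```text
([-0.2684, -0.5757, -0.1008], [[0.0004, 0.0003, -0.1557], [0.0004, -0.0005, 0.8443]])
```

Emit:
{"op": "drive_tool", "data": {"series": [0,0,0,0,0,-0.03,0,0,0,0,0,0,-0.1,0,0,0,-0.02,-0.03,-0.06,-0.1,0,0,0,-0.04,-0.07,-0.16,-0.1,0,0,0,-0.07,-0.12,-0.27,-0.1,0,0,0,-0.1,-0.17,-0.37,-0.1,0,0,0,-0.13,-0.22,-0.47,-0.1,0,0,0,-0.15,-0.255,-0.54,-0.1,0,0,0,-0.156,-0.268,-0.576,-0.1,0,0,0,-0.156,-0.268,-0.576,-0.1,0,0,0,-0.156,-0.268,-0.576,-0.1,0]}}

```text
clock: 13.18
tcp_pos: [262.0, -43.0, 122.3]
ee_rot: [-0.0, 0.019, 1.0, 0.0]
wrist_force: [0.2, -0.3, -1.7]
finger_gap: 20.1
grasp_force: 117.7
```

```bash
cat > b.py <<'E'
from edges import *
def blade(im,box,z):
    S=cv2.cvtColor(im,cv2.COLOR_RGB2HSV)[...,1]; x0,y0,x1,y1=box
    um=(x0+x1)//2
    L=[p for r in range(y0,y1) for p in cross(S,r,x0,um,45)]; Rr=[p for r in range(y0,y1) for p in cross(S,r,um,x1,45)]
    return line("top",L,z),line("top",Rr,z)
E
python3 - <<'E'
from b import *
st(); im=robot.capture("top"); cv2.imwrite("pics/t4raw.png",im[...,::-1])
s=robot.state(); p=s["tcp_pos"]; y=rot().as_matrix()[:,1]; u=np.array([y[1],-y[0],0])
for z in(3,33):
  print([proj("top",np.r_[(p+u*d)[:2],z]).round(1).tolist() for d in(94.5,214.5)])
q=big(mask(im,35,90,256,(245,188,310,255)))[0]; print(rect("top",q,33))
ys,xs=np.where(q); print(xs.min(),xs.max(),ys.min(),ys.max())
print("\n".join("".join(" #"[x] for x in r) for r in q[188:250,260:300]))
E
```

```text
t 13.18 tcp [262.  -43.  122.3] yang 87.83 q [-0.16 -0.32 -0.84  1.05  0.   -0.12] F [ 0.2 -0.3 -1.7] M [ 0.05  0.23 -0.  ] gap 20.1 g 117.7
[[282.9, 231.7], [282.9, 200.6]]
[[283.2, 231.0], [283.2, 199.5]]
(array([411.1, -50.4], dtype=float32), np.float64(-2.59), array([ 46.1, 118.5]), 387)
278 290 201 234
                                        
                                        
                                        
                                        
                                        
                                        
                                        
                                        
                                        
                                        
                                        
                                        
                                        
                     #######            
                   ###########          
                  ############          
                  #############         
                  #############         
                  #############         
            
[... 420 characters left out ...]
#########         
                  ############          
                  ############          
                  ############          
                  #############         
                  #############         
                  #############         
                  #############         
                  #############         
                  #############         
                  #############         
                  ############          
                  ############          
                  ############          
                   #########            
                      ####              
                      ###               
                      ###
```

```bash
python3 - <<'E'
from b import *
im=robot.capture("scene"); cv2.imwrite("pics/s4raw.png",im[...,::-1])
s=robot.state(); p=s["tcp_pos"]; y=rot().as_matrix()[:,1]; u=np.array([y[1],-y[0],0]); n=np.array([y[0],y[1],0])
c=[proj("scene",np.r_[(p+u*d+n*e)[:2],33]) for d,e in((94.5,-25),(94.5,25),(214.5,25),(214.5,-25))]; print(np.round(c,1).tolist())
c=np.array(c); x0,y0=(c.min(0)-12).astype(int); x1,y1=(c.max(0)+12).astype(int)
q=big(mask(im,35,80,256,(x0,y0,x1,y1)))[0]; print(x0,y0,rect("scene",q,33)); print("\n".join("".join(" #"[x] for x in r) for r in q[y0:y1,x0:x1]))
E
```

```text
[[264.3, 160.0], [272.5, 168.0], [246.0, 182.6], [238.0, 174.0]]
226 147 (array([397.5, -47. ], dtype=float32), np.float64(3.82), array([ 46.9, 176. ]), 401)
                                                          
                                                          
                                                          
                                                          
                                                      ### 
                                                     #####
                                                    ##### 
                                                   #####  
                                                 ######   
                                                ######    
                                               ######     
                                              ######      
                                             ######       
                                            ######        
                                       #   ######         
                                     #### ######         
[... 389 characters left out ...]
##############           
                     ########################             
                    #######################               
                  #######################                 
                #######################                   
               #######################                    
               #####################                      
               ###################                        
                ################                          
                 #############                            
                  ##########                              
                  #########                               
                   ######
```

Emit:
{"op": "drive_tool", "data": {"series": [0,0,0,0,0.006,0.05,0,0,0,0,0,0.006,0.084,0,0,0,0,0,0.006,0.084,0,0,0,0,0,0.006,0.084,0]}}

```text
clock: 13.78
tcp_pos: [262.4, -41.4, 97.4]
ee_rot: [0.0, 0.019, 1.0, -0.0]
wrist_force: [0.1, -0.2, -2.0]
finger_gap: 20.1
grasp_force: 117.6
```

```bash
python3 -c "
from m import *
st()"
```

```text
t 13.78 tcp [262.4 -41.4  97.4] yang 87.86 q [-0.16 -0.3  -0.88  0.98 -0.   -0.12] F [ 0.1 -0.2 -2. ] M [0.01 0.22 0.  ] gap 20.1 g 117.6
```

Emit:
{"op": "drive_tool", "data": {"series": [0,0,0,0,0,0.007,0,0,0,0,0,0,0.007,0,0,0,0,0,0,0.007,0]}}

```text
clock: 14.15
tcp_pos: [262.3, -41.5, 95.2]
ee_rot: [0.0, 0.019, 1.0, -0.0]
wrist_force: [-0.5, -0.9, -1.7]
finger_gap: 20.0
grasp_force: 117.6
```

```bash
python3 -c "
from m import *
st()"
```

```text
t 14.15 tcp [262.3 -41.5  95.2] yang 87.84 q [-0.16 -0.29 -0.89  0.98  0.   -0.12] F [-0.5 -0.9 -1.7] M [0.02 0.25 0.01] gap 20.0 g 117.6
```

```bash
python3 - <<'E'
from b import *
im=robot.capture("top"); cv2.imwrite("pics/t5raw.png",im[...,::-1])
print(blade(im,(270,205,298,228),6)); q=big(mask(im,35,90,256,(245,188,310,255)))[0]; print(rect("top",q,6))
S=cv2.cvtColor(im,cv2.COLOR_RGB2HSV)[...,1]; e=[p[0] for c in range(279,289) for p in [cross(S.T,c,195,206,45)] if p]; e=[(b,a) for a,b in e]; print(line("top",e,6))
C=np.array([572,-56.8]); print("want axis y at 411:", -56.8+2+161*np.tan(np.radians(2.2)))
E
```

```text
(array([412.65, -24.78,  -3.03,  20.  ]), array([416.09, -72.5 ,  -2.62,  23.  ]))
(array([410.6, -48.1], dtype=float32), np.float64(-3.26), array([ 42.6, 120.3]), 351)
[472.12 -52.86  86.97  10.  ]
want axis y at 411: -48.615003877767215
```

Emit:
{"op": "drive_tool", "data": {"series": [0,0,0,-0.01,0,-0.006,0,0,0,0,-0.04,0,-0.006,0,0,0,0,-0.08,0,-0.006,0,0,0,0,-0.12,0,-0.006,0,0,0,0,-0.15,0,-0.006,0,0,0,0,-0.16,0,-0.006,0,0,0,0,-0.16,0,-0.006,0]}}

```text
clock: 15.08
tcp_pos: [310.2, -43.2, 96.7]
ee_rot: [-0.0, 0.019, 1.0, 0.0]
wrist_force: [0.2, 0.4, -2.5]
finger_gap: 20.1
grasp_force: 117.6
```

```bash
python3 - <<'E'
from b import *
st(); im=robot.capture("top"); cv2.imwrite("pics/t6raw.png",im[...,::-1])
print(blade(im,(270,195,298,216),7))
E
```

```text
t 15.07 tcp [310.2 -43.2  96.7] yang 87.85 q [-0.14 -0.19 -0.81  0.95  0.   -0.1 ] F [ 0.2  0.4 -2.5] M [ 0.01  0.28 -0.03] gap 20.1 g 117.6
(array([453.7 , -26.46,  -2.95,  18.  ]), array([455.4 , -73.95,  -1.92,  21.  ]))
```

Emit:
{"op": "drive_tool", "data": {"series": [0,0,0,-0.01,0,0,0,0,0,0,-0.05,0,0,0,0,0,0,-0.1,0,0,0,0,0,0,-0.15,0,0,0,0,0,0,-0.2,0,0,0,0,0,0,-0.25,0,0,0,0,0,0,-0.29,0,0,0,0,0,0,-0.315,0,0,0,0,0,0,-0.323,0,0,0,0,0,0,-0.323,0,0,0]}}

```text
clock: 16.38
tcp_pos: [406.8, -46.8, 96.8]
ee_rot: [-0.0, 0.019, 1.0, 0.0]
wrist_force: [-0.9, 0.3, -2.8]
finger_gap: 20.2
grasp_force: 117.6
```

```bash
python3 - <<'E'
from b import *
st(); im=robot.capture("top"); s=robot.capture("scene"); cv2.imwrite("pics/t7raw.png",im[...,::-1]); cv2.imwrite("pics/s7raw.png",s[...,::-1])
a=cv2.resize(im[150:210,250:310,::-1],(400,400),interpolation=cv2.INTER_CUBIC);b=cv2.resize(s[145:215,190:260,::-1],(400,400),interpolation=cv2.INTER_CUBIC); cv2.imwrite("pics/v7.png",np.hstack([a,b]))
E
```

```text
t 16.38 tcp [406.8 -46.8  96.8] yang 87.84 q [-0.11  0.   -0.64  0.93 -0.   -0.08] F [-0.9  0.3 -2.8] M [ 0.04  0.26 -0.01] gap 20.2 g 117.6
```

View pics/v7.png

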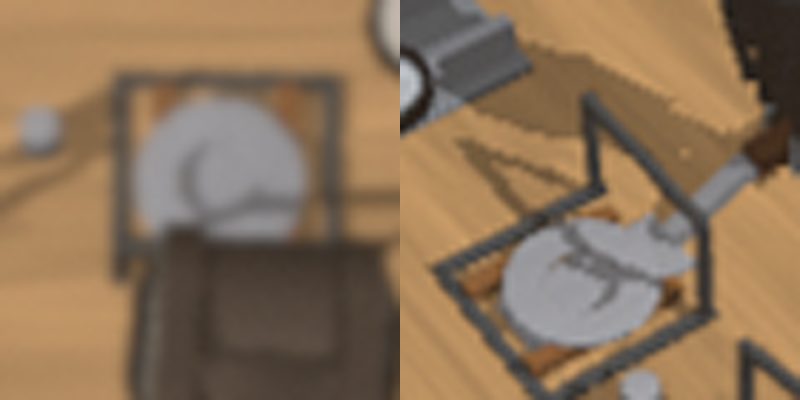

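The left view shows the blade filling the bore at (225,180), and in the right view the ring still lies level. Next I lift slowly.

Emit:
{"op": "drive_tool", "data": {"series": [0,0,0,0,0,-0.006,0,0,0,0,0,0,-0.014,0,0,0,0,0,0,-0.02,0,0,0,0,0,0,-0.03,0,0,0,0,0,0,-0.045,0,0,0,0,0,0,-0.06,0,0,0,0,0,0,-0.075,0,0,0,0,0,0,-0.083,0,0,0,0,0,0,-0.085,0,0,0,0,0,0,-0.085,0]}}

```text
clock: 17.73
tcp_pos: [407.0, -46.9, 122.3]
ee_rot: [-0.0, 0.019, 1.0, -0.0]
wrist_force: [-0.2, -0.6, -4.2]
finger_gap: 19.8
grasp_force: 117.4
```

```bash
python3 - <<'E'
from b import *
st(); im=robot.capture("top"); s=robot.capture("scene"); cv2.imwrite("pics/t8raw.png",im[...,::-1]); cv2.imwrite("pics/s8raw.png",s[...,::-1])
for n,f,b in(("top",im,(266,155,306,189)),("scene",s,(195,175,245,212))):
    q=big(mask(f,35,90,256,b))[0]; print("\n".join("".join(" #"[x] for x in r) for r in q[b[1]:b[3],b[0]:b[2]]))
E
```

```text
t 17.73 tcp [407.  -46.9 122.3] yang 87.85 q [-0.11 -0.02 -0.6   0.99 -0.   -0.08] F [-0.2 -0.6 -4.2] M [0.03 0.55 0.03] gap 19.8 g 117.4
                                        
                                        
                                        
                                        
                                        
                                        
                                        
                                        
             #########                  
            ###########                 
           #############                
          ###############               
         #################              
        ###################             
       #####################            
       #####################            
      #######################           
     ########################           
     ########################           
    ##########################          
    ##########################          
    ##########################          
    ##########################          
    ###############
[... 1137 characters left out ...]
##      
             #############################        
             ############################         
             ###########################          
            ############################          
            ############################          
           #############################          
            ############################          
             ##########################           
              ########################            
               ######################             
               #####################              
                ###################               
                   ##############                 
                       #####
```

Emit:
{"op": "drive_tool", "data": {"series": [0,0,0,0.015,0,0,0,0,0,0,0.045,0,0,0,0,0,0,0.09,0,0,0,0,0,0,0.15,0,0,0,0,0,0,0.21,0,0,0,0,0,0,0.27,0,0,0,0,0,0,0.33,0,0,0,0,0,0,0.39,0,0,0,0,0,0,0.45,0,0,0,0,0,0,0.495,0,0,0,0,0,0,0.525,0,0,0,0,0,0,0.535,0,0,0]}}

```text
clock: 19.32
tcp_pos: [246.4, -40.9, 122.5]
ee_rot: [0.0, 0.019, 1.0, -0.0]
wrist_force: [0.3, 0.2, -3.6]
finger_gap: 20.0
grasp_force: 117.4
```

Emit:
{"op": "drive_tool", "data": {"series": [0,0,0,0,0,-0.01,0,0,0,0,0,0,-0.03,0,0,0,0,0,0,-0.06,0,0,0,0,0,0,-0.09,0,0,0,0,0,0,-0.11,0,0,0,0,0,0,-0.12,0,0,0,0,0,0,-0.12,0]}}

```text
clock: 20.2
tcp_pos: [246.8, -40.8, 158.5]
ee_rot: [0.0, 0.019, 1.0, -0.0]
wrist_force: [-0.1, 0.6, -4.4]
finger_gap: 19.8
grasp_force: 117.4
```

```bash
python3 - <<'E'
from b import *
st(); im=robot.capture("top"); cv2.imwrite("pics/t9raw.png",im[...,::-1])
z=158.3-92.4+3+4
b=(255,185,320,235); q=big(mask(im,35,90,256,b))[0]; print("\n".join("".join(" #"[x] for x in r) for r in q[b[1]:b[3],b[0]:b[2]]))
P=np.array([ray("top",u,v,z)[:2] for u,v in hull(q)]).astype(np.float32); print(cv2.minEnclosingCircle(P))
p=robot.state()["tcp_pos"]; y=rot().as_matrix()[:,1]; u=np.array([y[1],-y[0]]); n=y[:2]
c=np.array(cv2.minEnclosingCircle(P)[0]); print("ring rel grip along,lat",(c-p[:2])@u,(c-p[:2])@n)
E
```

```text
t 20.2 tcp [246.8 -40.8 158.5] yang 87.85 q [-0.16 -0.38 -0.79  1.16  0.   -0.13] F [-0.1  0.6 -4.4] M [0.03 0.63 0.02] gap 19.8 g 117.4
                                                                 
                                                                 
                                                                 
                                                                 
                                                                 
                                                                 
                                                                 
                                                                 
                                                                 
                                                                 
                                                                 
                                                                 
                                                                 
                                                                 
                                       
[... 1760 characters left out ...]
   ##################                           
                     ###############                             
                      #############                              
                       ############                              
                       ############                              
                       ############                              
                       ############                              
                       ############                              
                        ###########                              
((397.39971923828125, -48.74678421020508), 57.872947692871094)
ring rel grip along,lat 150.9602062452785 -2.239225697338487
```

```bash
cat > ring.py <<'E'
from b import *
from scipy.optimize import least_squares
def ring(im,b,z,vmax,S0=45):
    S=cv2.cvtColor(im,cv2.COLOR_RGB2HSV)[...,1]; q=big(mask(im,35,90,256,b))[0]
    p=[]
    for r in range(b[1],vmax):
        k=np.where(q[r])[0]
        if len(k)>6: p+=cross(S,r,k[0]-5,k[0]+3,S0)+cross(S,r,k[-1]-2,k[-1]+6,S0)
    P=np.array([ray("top",u,v,z)[:2] for u,v in p])
    s=least_squares(lambda a:np.hypot(*(P-a[:2]).T)-a[2],[*P.mean(0),50],loss="soft_l1"); return s.x.round(1),len(P)
E
python3 - <<'E'
from ring import *
im=cv2.imread("pics/t9raw.png")[...,::-1].copy(); 
for vm in(222,228): print(ring(im,(255,185,320,235),73,vm))
i0=cv2.imread("pics/top0.png")[...,::-1].copy(); print("orig",ring(i0,(268,160,302,190),16,184))
c=ring(im,(255,185,320,235),73,228)[0]
p=robot.state()["tcp_pos"]; y=rot().as_matrix()[:,1]; u=np.array([y[1],-y[0]]); n=y[:2]; d=c[:2]-p[:2]; print("along,lat",d@u,d@n)
# blade in camera behind ring
E
```

```text
(array([407.4, -46.7,  48.6]), 35)
(array([407. , -46.7,  48.8]), 47)
orig (array([567. , -51.6,  49.8]), 34)
along,lat 160.47668702108865 0.16728834599712186
```

Emit:
{"op": "drive_tool", "data": {"series": [0,0,0,-0.008,-0.013,0,0,0,0,0,-0.023,-0.039,0,0,0,0,0,-0.046,-0.078,0,0,0,0,0,-0.076,-0.129,0,0,0,0,0,-0.114,-0.194,0,0,0,0,-0.001,-0.155,-0.263,0,0,0,0,-0.001,-0.195,-0.332,0,0,0,0,-0.001,-0.236,-0.401,0,0,0,0,-0.002,-0.277,-0.47,0,0,0,0,-0.002,-0.317,-0.539,0,0,0,0,-0.002,-0.358,-0.608,0,0,0,0,-0.002,-0.396,-0.672,0,0]}}

```text
clock: 21.75
tcp_pos: [358.1, -248.5, 157.9]
ee_rot: [-0.0, 0.016, 1.0, -0.0]
wrist_force: [-0.6, -0.2, -3.9]
finger_gap: 20.1
grasp_force: 117.5
```

Emit:
{"op": "drive_tool", "data": {"series": [0,0,0,-0.031,-0.052,0,0,0,0,0,-0.051,-0.087,0,0,0,0,0,-0.062,-0.106,0,0,0,0,0,-0.068,-0.116,0,0,0,0,0,-0.068,-0.116,0,0,0,0,0,-0.068,-0.116,0,0]}}

```text
clock: 22.5
tcp_pos: [376.9, -281.8, 158.5]
ee_rot: [-0.0, 0.015, 1.0, 0.0]
wrist_force: [0.2, 0.1, -4.2]
finger_gap: 19.8
grasp_force: 117.6
```

```bash
python3 - <<'E'
from ring import *
st(); im=robot.capture("top"); cv2.imwrite("pics/t10raw.png",im[...,::-1])
cv2.imwrite("pics/v10.png",cv2.resize(im[140:215,300:400,::-1],(800,600),interpolation=cv2.INTER_CUBIC))
E
```

```text
t 22.5 tcp [ 376.9 -281.8  158.5] yang 88.23 q [-0.64  0.07 -0.43  1.08  0.   -0.61] F [ 0.2  0.1 -4.2] M [0.02 0.57 0.01] gap 19.8 g 117.6
```

View pics/v10.png

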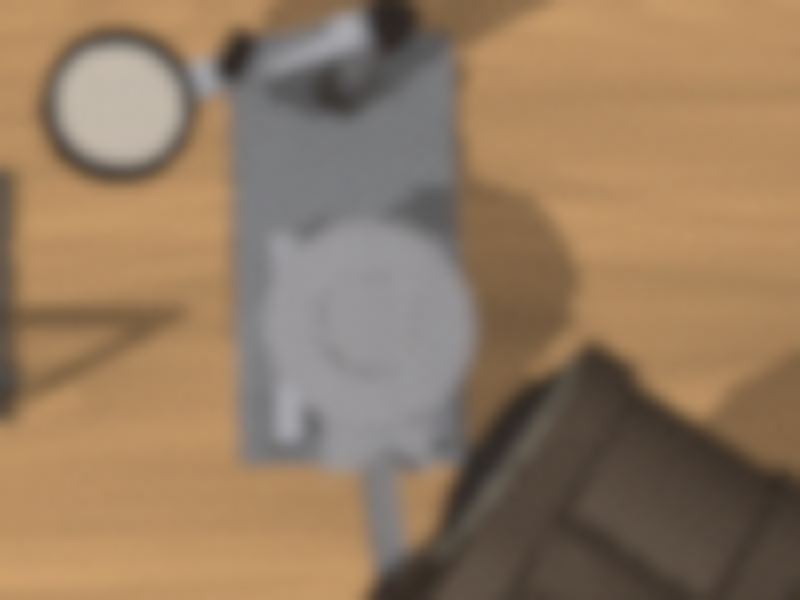

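```bash
cat > ring2.py <<'E'
from ring import *
def ring2(im,c0,z,sect,vth=140):
    "radial edge search from pixel c0 in given angle sectors (deg, image, 0=right, 90=down)"
    H=cv2.cvtColor(im,cv2.COLOR_RGB2HSV).astype(np.float32); G=np.where(H[...,1]<40,H[...,2],60).astype(np.float32)
    p=[]
    for a0,a1 in sect:
        for a in np.radians(np.arange(a0,a1,4)):
            r=np.arange(9,19,.1); g=cv2.remap(G,(c0[0]+r*np.cos(a)).astype(np.float32)[None],(c0[1]+r*np.sin(a)).astype(np.float32)[None],cv2.INTER_LINEAR)[0]
            k=np.where(g<vth)[0]
            if len(k): p.append((c0[0]+r[k[0]]*np.cos(a),c0[1]+r[k[0]]*np.sin(a)))
    P=np.array([ray("top",u,v,z)[:2] for u,v in p])
    s=least_squares(lambda a:np.hypot(*(P-a[:2]).T)-a[2],[*P.mean(0),50],loss="soft_l1"); return s.x.round(1),len(P),np.abs(s.fun).mean().round(2)
E
python3 - <<'E'
from ring2 import *
im=cv2.imread("pics/t10raw.png")[...,::-1].copy()
print(ray("top",345.9,179.8,73))
print(ring2(im,(345.9,179.8),73,[(-120,50),(150,200)]),ring2(im,(345.9,179.8),73,[(-100,50)]),ring2(im,(345.9,179.8),73,[(-120,50),(150,200)],130))
# neck/blade heel edges
S=cv2.cvtColor(im,cv2.COLOR_RGB2HSV)[...,1]
L=[p for r in range(199,207) for p in cross(S,r,340,347,50)];Rr=[p for r in range(199,207) for p in cross(S,r,348,354,50)]
print(line("top",L,85),line("top",Rr,85))
E
```

```text
[ 537.96055021 -285.95357557   73.        ]
(array([ 536.8, -283.1,   48.1]), 56, np.float64(0.62)) (array([ 537.1, -283.5,   47.7]), 38, np.float64(0.57)) (array([ 536.7, -281.2,   51.6]), 56, np.float64(1.18))
[ 452.64 -277.2     6.28    7.  ] [ 449.58 -291.03    1.03    7.  ]
```

```bash
python3 - <<'E'
from ring2 import *
im=cv2.imread("pics/t10raw.png")[...,::-1].copy()
for r in(176,180,184): print(r,"R",im[r,328:364,0].tolist(),"B",im[r,354:364,2].tolist(),"B left",im[r,328:336,2].tolist())
for c in(342,346,350): print(c,im[160:178,c,0].tolist())
E
```

```text
176 R [157, 141, 130, 125, 127, 138, 150, 155, 155, 155, 154, 154, 151, 151, 152, 153, 152, 152, 150, 150, 151, 152, 153, 151, 149, 150, 149, 149, 148, 144, 136, 129, 124, 123, 123, 124] B [149, 150, 147, 136, 115, 88, 71, 67, 67, 68] B left [95, 109, 122, 127, 129, 138, 150, 155]
180 R [157, 143, 133, 131, 136, 147, 155, 156, 156, 155, 152, 149, 147, 151, 154, 153, 152, 152, 151, 151, 151, 151, 150, 149, 149, 149, 148, 150, 149, 148, 142, 130, 120, 115, 115, 114] B [149, 150, 149, 146, 133, 107, 79, 64, 63, 61] B left [98, 112, 126, 132, 138, 148, 155, 157]
184 R [176, 161, 141, 129, 128, 137, 148, 154, 156, 155, 154, 152, 147, 143, 143, 148, 150, 151, 151, 151, 150, 151, 152, 150, 150, 150, 148, 148, 148, 146, 139, 129, 123, 124, 124, 122] B [149, 149, 149, 142, 124, 95, 74, 68, 68, 66] B left [104, 117, 128, 129, 130, 137, 148, 154]
342 [122, 123, 123, 124, 123, 123, 123, 129, 142, 152, 155, 155, 156, 155, 152, 153, 152, 153]
346 [123, 122, 123, 123, 123, 123, 126, 134, 144, 151, 153, 151, 153, 151, 148, 149, 150, 151]
350 [123, 122, 121, 118, 114, 104, 102, 113, 128, 143, 150, 151, 153, 152, 152, 153, 153, 151]
```

The picture shows the ring centred near (371,322) in the crop, and the lens is clear at (118,105). The ring needs about +2 mm in x and −1.7 mm in y before lowering.

Emit:
{"op": "drive_tool", "data": {"series": [0,0,0,-0.004,-0.003,0,0,0,0,0,-0.007,-0.006,0.01,0,0,0,0,-0.007,-0.006,0.03,0,0,0,0,-0.007,-0.006,0.05,0,0,0,0,-0.007,-0.006,0.07,0,0,0,0,-0.007,-0.006,0.08,0,0,0,0,-0.007,-0.006,0.08,0,0,0,0,-0.007,-0.006,0.08,0]}}

```text
clock: 23.55
tcp_pos: [379.3, -284.1, 134.6]
ee_rot: [0.0, 0.016, 1.0, -0.0]
wrist_force: [0.3, 0.1, -3.3]
finger_gap: 20.0
grasp_force: 117.6
```

```bash
python3 - <<'E'
from ring2 import *
st(); im=robot.capture("top"); cv2.imwrite("pics/t11raw.png",im[...,::-1])
for r in(177,180,183): print(r,"R",im[r,328:338,0].tolist(),"B",im[r,353:364,2].tolist())
for c in(342,346): print(c,im[160:178,c,0].tolist())
E
```

```text
t 23.55 tcp [ 379.3 -284.1  134.6] yang 88.21 q [-0.64  0.09 -0.46  1.02  0.   -0.61] F [ 0.3  0.1 -3.3] M [0.02 0.62 0.02] gap 20.0 g 117.6
177 R [158, 141, 131, 128, 132, 141, 152, 156, 157, 156] B [149, 150, 150, 143, 127, 99, 75, 66, 64, 66, 65]
180 R [157, 142, 132, 131, 140, 150, 156, 157, 156, 153] B [149, 150, 149, 148, 142, 121, 88, 66, 63, 63, 62]
183 R [172, 157, 138, 132, 137, 148, 155, 156, 156, 154] B [150, 149, 149, 147, 139, 117, 87, 68, 65, 65, 67]
342 [122, 123, 123, 124, 123, 123, 120, 120, 132, 147, 154, 155, 156, 154, 151, 146, 148, 152]
346 [123, 123, 123, 124, 123, 118, 108, 111, 128, 144, 150, 152, 154, 152, 151, 151, 151, 150]
```

```bash
python3 - <<'E'
from h import *
P=np.array([537.3,-287.4,44]); print(proj("top",[537.3,-287.4,49]),proj("top",[587.3,-288.9,49]),proj("top",[487.3,-285.9,49]),proj("top",[537.3,-237.4,49]),ray("top",345.35,181.4,49))
E
```

```text
[345.18362447 181.15554527] [344.79614972 168.25212566] [345.5748934  194.18531619] [331.99693684 181.54043384] [ 536.33955138 -287.97358399   49.        ]
```

Emit:
{"op": "drive_tool", "data": {"series": [0,0,0,0,0,0.006,0,0,0,0,0,0,0.012,0,0,0,0,0,0,0.018,0,0,0,0,0,0,0.024,0,0,0,0,0,0,0.032,0,0,0,0,0,0,0.045,0,0,0,0,0,0,0.06,0,0,0,0,0,0,0.074,0,0,0,0,0,0,0.074,0,0,0,0,0,0,0.074,0]}}

```text
clock: 24.85
tcp_pos: [379.2, -284.1, 112.2]
ee_rot: [0.0, 0.016, 1.0, -0.0]
wrist_force: [0.2, 0.3, -1.7]
finger_gap: 20.2
grasp_force: 117.8
```

```bash
python3 - <<'E'
from ring2 import *
st(); im=robot.capture("top"); cv2.imwrite("pics/t12raw.png",im[...,::-1])
for r in(177,180,183): print(r,"R",im[r,328:338,0].tolist(),"B",im[r,353:364,2].tolist())
for c in(342,346): print(c,im[160:178,c,0].tolist())
print([proj("top",p).round(2).tolist() for p in([537.3,-287.4,44],[587.3,-288.9,44],[537.3,-237.4,44])])
E
```

```text
t 24.85 tcp [ 379.2 -284.1  112.2] yang 88.21 q [-0.64  0.11 -0.49  0.97  0.   -0.61] F [ 0.2  0.3 -1.7] M [-0.01  0.2  -0.03] gap 20.2 g 117.8
177 R [158, 142, 129, 127, 133, 144, 153, 156, 156, 156] B [149, 150, 150, 144, 126, 98, 74, 66, 65, 65, 65]
180 R [157, 142, 133, 132, 141, 151, 157, 157, 155, 154] B [148, 150, 150, 149, 141, 118, 85, 65, 63, 61, 63]
183 R [173, 157, 139, 134, 139, 149, 156, 156, 156, 155] B [149, 149, 149, 147, 138, 115, 85, 69, 66, 65, 68]
342 [122, 123, 123, 123, 123, 123, 119, 114, 123, 142, 153, 156, 156, 155, 149, 134, 123, 117]
346 [123, 123, 124, 123, 123, 121, 117, 116, 128, 144, 151, 153, 154, 154, 152, 147, 148, 150]
[[344.96, 181.4], [344.57, 168.53], [331.81, 181.78]]
```

The ring rests on the rails, centred to within about 1 mm. Next I withdraw the lifter.

Emit:
{"op": "drive_tool", "data": {"series": [0,0,0,0.015,0,0,0,0,0,0,0.045,0,0,0,0,0,0,0.09,0,0,0,0,0,0,0.15,0,0,0,0,0,0,0.21,0,0,0,0,0,0,0.28,0,0,0,0,0,0,0.35,0,0,0,0,0,0,0.42,0,0,0,0,0,0,0.47,0,0.02,0,0,0,0,0.5,0,0.04,0,0,0,0,0.5,0,0.055,0,0,0,0,0.5,0,0.055,0]}}

```text
clock: 26.4
tcp_pos: [229.4, -279.4, 95.3]
ee_rot: [-0.0, 0.016, 1.0, 0.0]
wrist_force: [0.4, 0.1, -1.1]
finger_gap: 19.7
grasp_force: 117.8
```

```bash
python3 - <<'E'
from ring2 import *
st()
im=robot.capture("top"); cv2.imwrite("pics/t13raw.png",im[...,::-1])
for r in(177,180,183): print(r,"R",im[r,328:338,0].tolist(),"B",im[r,353:364,2].tolist())
for c in(342,346): print(c,im[160:178,c,0].tolist(),im[188:202,c,0].tolist())
E
```

```text
t 26.4 tcp [ 229.4 -279.4   95.3] yang 88.21 q [-0.88 -0.09 -0.73  0.93  0.   -0.85] F [ 0.4  0.1 -1.1] M [0.01 0.21 0.02] gap 19.7 g 117.8
177 R [157, 140, 130, 127, 132, 143, 152, 156, 156, 155] B [150, 150, 148, 143, 126, 98, 74, 67, 66, 66, 65]
180 R [157, 143, 133, 132, 141, 152, 157, 156, 155, 152] B [147, 149, 150, 148, 142, 119, 87, 66, 63, 62, 63]
183 R [172, 156, 138, 131, 138, 149, 155, 157, 156, 155] B [149, 149, 148, 147, 138, 114, 84, 70, 66, 67, 66]
342 [121, 123, 122, 123, 123, 122, 120, 113, 123, 141, 152, 156, 155, 154, 145, 129, 108, 97] [152, 156, 155, 155, 149, 135, 126, 125, 125, 138, 160, 174, 177, 174]
346 [121, 122, 123, 123, 123, 121, 116, 116, 129, 144, 151, 153, 152, 153, 143, 124, 112, 111] [148, 154, 154, 154, 154, 151, 136, 126, 126, 138, 161, 173, 176, 174]
```

Emit:
{"op": "drive_tool", "data": {"series": [0,0,0,0,0,0.005,0,0,0,0,0,0,0.01,0,0,0,0,0,0,0.01,0,0,0,0,0,0,0.01,0]}}

```text
clock: 26.95
tcp_pos: [229.6, -279.6, 93.1]
ee_rot: [0.0, 0.016, 1.0, -0.0]
wrist_force: [-2.0, 0.9, 4.3]
finger_gap: 20.1
grasp_force: 118.8
```

```bash
python3 -c "
from h import *
st()"
```

```text
t 26.95 tcp [ 229.6 -279.6   93.1] yang 88.22 q [-0.88 -0.09 -0.74  0.92  0.   -0.85] F [-2.   0.9  4.3] M [0.23 0.09 0.03] gap 20.1 g 118.8
```

Emit:
{"op": "drive_tool", "data": {"series": [0,0,0,0,0,0,0.2,0,0,0,0,0,0,0.4,0,0,0,0,0,0,0.6,0,0,0,0,0,0,0.6,0,0,0,0,0,-0.1,0.6,0,0,0,0,0,-0.3,0.6,0,0,0,0,0,-0.5,0.6,0,0,0,0,0,-0.62,0.6,0,0,0,0,0,-0.62,0.6]}}

```text
clock: 28.08
tcp_pos: [230.0, -280.3, 281.4]
ee_rot: [0.002, 0.016, 1.0, -0.002]
wrist_force: [-0.3, -0.0, -0.3]
finger_gap: 51.3
grasp_force: 0.0
```

```bash
python3 - <<'E'
from ring2 import *
st(); im=robot.capture("top"); s=robot.capture("scene"); cv2.imwrite("pics/t14raw.png",im[...,::-1]); cv2.imwrite("pics/s14raw.png",s[...,::-1])
H=cv2.cvtColor(im,cv2.COLOR_RGB2HSV)
q=big(((H[...,2]>165)&(H[...,1]<60)).astype(np.uint8)*mask(im,256,-1,256,(300,140,330,168)))[0]; ys,xs=np.where(q); print("lens px",xs.mean(),ys.mean(),len(xs))
L=ray("top",xs.mean(),ys.mean(),134); piv=np.array([537.3+129.95,-287.4-3.9]); d=L[:2]-piv; print(L,d,np.hypot(*d),np.degrees(np.arctan2(d[1],d[0])))
e=d/np.hypot(*d); k=piv+78*e; print("knob pred",k,proj("top",[*k,182]),proj("top",[*k,162]),proj("scene",[*k,182]),proj("scene",[*piv,140]))
V=H[...,2]
print(V[134:154,322:356])
Vs=s.max(2); kx,ky=proj("scene",[*k,170]).astype(int); print(kx,ky); print(Vs[ky-12:ky+14,kx-12:kx+12])
E
```

```text
t 28.07 tcp [ 230.  -280.3  281.4] yang 88.2 q [-0.88 -0.18 -0.39  1.36 -0.   -0.85] F [-0.3 -0.  -0.3] M [-0.06  0.02  0.01] gap 51.3 g 0.0
lens px 314.46451612903223 152.6 155
[ 630.74346662 -166.25791435  134.        ] [-36.50653338 125.04208565] 130.262236141533 106.27537426714863
knob pred [ 645.39017563 -216.42578496] [329.86658319 144.82747379] [329.08246986 146.29735217] [170.80099683 142.72680982] [156.38131358 142.15203499]
[[183 185 186 189 190 190 192 193 192 188 186 184 183 184 185 187 188 188
  188 185 182 181 183 186 190 192 192 192 193 193 194 194 193 193]
 [181 182 184 185 187 188 189 190 191 189 188 185 184 182 182 183 183 180
  176 167 161 159 161 169 178 180 182 187 191 193 194 194 193 193]
 [180 182 182 185 186 187 188 189 190 190 189 187 185 183 180 176 170 163
  155 146 139 138 141 147 153 157 163 173 184 189 191 191 190 189]
 [183 183 182 182 184 185 187 189 189 190 190 189 187 182 173 163 152 144
  136 132 130 130 131 133 133 133 137 153 169 180 184 185 182 176]
 [187 185 182 182 183 184 185 187 188 189 190 188 181 170 158 147 139 133
  130 128 128 129 129 12
[... 4093 characters left out ...]
70  99 135 163 158 135 108  92  98 111 116  76  38  41  39  53 114
  113  83  80 107 119 112]
 [ 72  71 101 125 155 167 165 155 139 103  89 105  83  46  38  36  90 154
  165 115  66  61  64  53]
 [ 72  72  80 113 155 166 167 173 151 116  98  91  84  74  97 134 161 178
  160  95  50  40  58  65]
 [ 71  73  68  98 155 171 151 148 130 117 114 107  93  86 105 150 178 152
   93  50  56 101 122 121]
 [ 71  74  70  98 130 152 133 125 127 123 122 121 115 104  94 105 124  87
   41  57 105 136 146 154]
 [ 87  73  71 100 111 125 127 120 121 121 121 122 122 120 113  95  71  46
   57 104 140 154 159 163]
 [ 94  73  70 100 111 115 119 120 120 120 121 120 120 120 124 100  59  46
  100 141 155 163 164 162]]
```

Triangulation gives the lens 130.3 mm from the pivot, which matches the spec. That puts the arm at about 72° aside and the knob at (645, −216). Both views show the dark knob there, at top (329,146) and scene (171,143). I move over it.

Emit:
{"op": "drive_tool", "data": {"series": [0,0,0.03,-0.1,0.02,0,0.6,0,0,0.08,-0.28,0.05,0,0.6,0,0,0.13,-0.46,0.07,0,0.6,0,0,0.19,-0.64,0.1,0,0.6,0,0,0.25,-0.82,0.13,0,0.6,0,0,0.31,-0.92,0.15,0,0.6,0,0,0.36,-0.95,0.15,0,0.6,0,0,0.4,-0.95,0.15,0,0.6,0,0,0.4,-0.95,0.15,0,0.6,0,0,0.4,-0.95,0.15,0,0.6]}}

```text
clock: 29.42
tcp_pos: [515.1, -243.2, 277.7]
ee_rot: [-0.001, 0.6, 0.8, -0.0]
wrist_force: [-0.3, -0.5, -0.1]
finger_gap: 51.2
grasp_force: 0.0
```

```bash
python3 - <<'E'
from h import *
st(); print(plan([645.4,-216.4,281],np.radians(16.3)))
E
```

```text
t 29.43 tcp [ 515.1 -243.2  277.7] yang 16.32 q [-0.44  0.21  0.01  1.37 -0.    0.84] F [-0.3 -0.5 -0.1] M [-0.03 -0.03 -0.  ] gap 51.2 g 0.0
([-0.0362, 0.442, -0.0117], [[-0.0004, -0.0004, 0.0001], [0.0006, -0.0006, -0.9999]])
```

Emit:
{"op": "drive_tool", "data": {"series": [0,0,0,-0.01,0.1,-0.01,0.6,0,0,0,-0.02,0.25,-0.01,0.6,0,0,0,-0.036,0.4,-0.01,0.6,0,0,0,-0.036,0.442,-0.01,0.6,0,0,0,-0.036,0.442,-0.01,0.6,0,0,0,-0.036,0.442,-0.01,0.6]}}

```text
clock: 30.18
tcp_pos: [644.8, -217.0, 281.9]
ee_rot: [-0.0, 0.6, 0.8, -0.0]
wrist_force: [-0.7, -0.2, 0.3]
finger_gap: 51.2
grasp_force: 0.0
```

```bash
python3 - <<'E'
from h import *
st(); print(plan([645.4,-216.4,217],np.radians(16.3)))
s=robot.capture("scene"); t=robot.capture("top"); 
a=cv2.resize(s[100:170,130:200,::-1],(400,400),interpolation=cv2.INTER_CUBIC); b=cv2.resize(t[120:190,300:370,::-1],(400,400),interpolation=cv2.INTER_CUBIC); cv2.imwrite("pics/v15.png",np.hstack([a,b]))
E
```

```text
t 30.18 tcp [ 644.8 -217.   281.9] yang 16.19 q [-0.32  0.43  0.32  1.46 -0.    0.96] F [-0.7 -0.2  0.3] M [ 0.02  0.02 -0.01] gap 51.2 g 0.0
([0.0015, 0.0026, 0.2165], [[-0.0001, -0.0, -0.0006], [-0.0, 0.0002, 0.9994]])
```

View pics/v15.png

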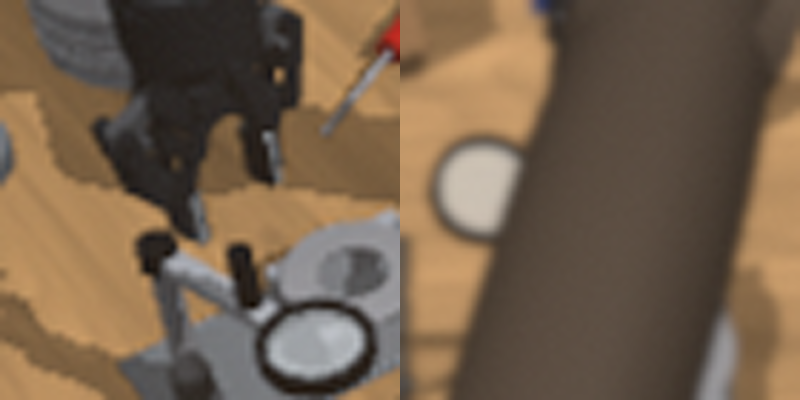

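The left view shows the knob at (240,275) below and between the finger tips, and the ring lies flat on the rails. Next I descend and pinch.

Emit:
{"op": "drive_tool", "data": {"series": [0,0,0,0.001,0.002,0.08,0.5,0,0,0,0.001,0.002,0.17,0.5,0,0,0,0.001,0.002,0.216,0.5,0,0,0,0.001,0.002,0.216,0.4,0,0,0,0.001,0.002,0.216,0.2,0,0,0,0.001,0.002,0.216,0,0,0,0,0.001,0.002,0.216,0,0,0,0,0.001,0.002,0.216,0], "force": 30}}

```text
clock: 31.28
tcp_pos: [646.7, -216.4, 218.3]
ee_rot: [0.001, 0.6, 0.8, 0.0]
wrist_force: [-1.9, 0.3, 5.6]
finger_gap: 15.4
grasp_force: 29.8
```

```bash
cat > arc.py <<'E'
from h import *
st(); s=robot.state(); p=s["tcp_pos"]; r=rot(); y=r.as_matrix()[:,1]
piv=np.array([667.25,-291.3]); d=p[:2]-piv; print("radius",np.hypot(*d),"ang",np.degrees(np.arctan2(d[1],d[0])))
c0=np.degrees(np.arctan2(d[1],d[0])); 
for k in range(4,84,4):
    a=np.radians(k); M=np.array([[np.cos(a),-np.sin(a)],[np.sin(a),np.cos(a)]]); t=M@d+piv
    print(k,round(-k/180,3),np.round(r.inv().apply([*(t-p[:2]),0])/300,3)[:2])
E
python3 arc.py
```

```text
t 31.27 tcp [ 646.7 -216.4  218.3] yang 16.2 q [-0.32  0.44  0.18  1.32 -0.    0.97] F [-1.9  0.3  5.6] M [ 0.03  0.31 -0.04] gap 15.4 g 29.8
radius 77.68091959312393 ang 105.34277670031904
4 -0.022 [-0.    -0.018]
8 -0.044 [-0.002 -0.036]
12 -0.067 [-0.005 -0.054]
16 -0.089 [-0.009 -0.072]
20 -0.111 [-0.014 -0.089]
24 -0.133 [-0.021 -0.106]
28 -0.156 [-0.028 -0.122]
32 -0.178 [-0.037 -0.138]
36 -0.2 [-0.047 -0.153]
40 -0.222 [-0.058 -0.167]
44 -0.244 [-0.07  -0.181]
48 -0.267 [-0.083 -0.194]
52 -0.289 [-0.096 -0.206]
56 -0.311 [-0.111 -0.216]
60 -0.333 [-0.126 -0.226]
64 -0.356 [-0.142 -0.235]
68 -0.378 [-0.158 -0.242]
72 -0.4 [-0.175 -0.249]
76 -0.422 [-0.193 -0.254]
80 -0.444 [-0.21  -0.258]
```

Emit:
{"op": "drive_tool", "data": {"series": [0,0,-0.022,0,-0.018,-0.003,0,0,0,-0.044,-0.002,-0.036,-0.004,0,0,0,-0.067,-0.005,-0.054,-0.004,0,0,0,-0.089,-0.009,-0.072,-0.004,0,0,0,-0.111,-0.014,-0.089,-0.004,0,0,0,-0.133,-0.021,-0.106,-0.004,0,0,0,-0.156,-0.028,-0.122,-0.004,0,0,0,-0.178,-0.037,-0.138,-0.004,0,0,0,-0.2,-0.047,-0.153,-0.004,0,0,0,-0.222,-0.058,-0.167,-0.004,0,0,0,-0.244,-0.07,-0.181,-0.004,0,0,0,-0.244,-0.07,-0.181,-0.004,0]}}

```text
clock: 32.78
tcp_pos: [600.8, -252.1, 218.3]
ee_rot: [0.001, 0.258, 0.966, -0.0]
wrist_force: [5.0, -1.8, -0.3]
finger_gap: 15.4
grasp_force: 29.3
```

```bash
python3 arc.py | head -13
```

```text
t 32.77 tcp [ 600.8 -252.1  218.3] yang 60.07 q [-0.4   0.38  0.1   1.29 -0.    0.13] F [ 5.  -1.8 -0.3] M [-0.46 -0.76  0.02] gap 15.4 g 29.3
radius 77.14739185899258 ang 149.4618979408477
4 -0.022 [-0.    -0.018]
8 -0.044 [-0.002 -0.036]
12 -0.067 [-0.005 -0.054]
16 -0.089 [-0.009 -0.071]
20 -0.111 [-0.015 -0.088]
24 -0.133 [-0.021 -0.105]
28 -0.156 [-0.029 -0.121]
32 -0.178 [-0.038 -0.137]
36 -0.2 [-0.048 -0.152]
40 -0.222 [-0.058 -0.166]
44 -0.244 [-0.07  -0.179]
```

Emit:
{"op": "drive_tool", "data": {"series": [0,0,-0.022,0,-0.018,0,0,0,0,-0.044,-0.002,-0.036,0,0,0,0,-0.067,-0.005,-0.054,0,0,0,0,-0.089,-0.009,-0.071,0,0,0,0,-0.111,-0.015,-0.088,0,0,0,0,-0.133,-0.021,-0.105,0,0,0,0,-0.145,-0.025,-0.113,0,0,0,0,-0.145,-0.025,-0.113,0,0,0,0,-0.145,-0.025,-0.113,0,0]}}

```text
clock: 33.9
tcp_pos: [590.8, -284.7, 218.4]
ee_rot: [0.001, 0.034, 0.999, -0.0]
wrist_force: [5.6, -2.1, -0.5]
finger_gap: 15.0
grasp_force: 29.3
```

```bash
python3 arc.py | head -4
```

```text
t 33.9 tcp [ 590.8 -284.7  218.4] yang 86.13 q [-0.45  0.38  0.11  1.29  0.   -0.38] F [ 5.6 -2.1 -0.5] M [-0.27 -1.05 -0.07] gap 15.0 g 29.3
radius 76.77171280337397 ang 175.0878204394049
4 -0.022 [-0.    -0.018]
8 -0.044 [-0.002 -0.036]
```

Emit:
{"op": "drive_tool", "data": {"series": [0,0,-0.008,0,-0.007,0,0,0,0,-0.016,-0.001,-0.014,0,0,0,0,-0.016,-0.001,-0.014,0,0]}}

```text
clock: 34.28
tcp_pos: [590.6, -288.4, 218.3]
ee_rot: [0.001, 0.008, 1.0, 0.0]
wrist_force: [6.1, 0.8, -0.8]
finger_gap: 15.2
grasp_force: 29.5
```

```bash
python3 arc.py | head -2
```

```text
t 34.27 tcp [ 590.6 -288.4  218.3] yang 89.09 q [-0.45  0.39  0.11  1.29  0.   -0.44] F [ 6.1  0.8 -0.8] M [ 0.15 -1.06 -0.08] gap 15.2 g 29.5
radius 76.71482185387202 ang 177.84234209499004
```

Emit:
{"op": "drive_tool", "data": {"series": [0,0,-0.004,0,-0.005,0,0,0,0,-0.004,0,-0.01,0,0,0,0,-0.004,0,-0.01,0,0]}}

```text
clock: 34.65
tcp_pos: [590.5, -288.9, 218.3]
ee_rot: [0.001, 0.001, 1.0, 0.003]
wrist_force: [6.3, 11.3, 2.3]
finger_gap: 15.2
grasp_force: 30.2
```

```bash
python3 arc.py | head -2
```

```text
t 34.65 tcp [ 590.5 -288.9  218.3] yang 89.88 q [-0.46  0.39  0.12  1.3   0.01 -0.45] F [ 6.3 11.3  2.3] M [ 1.88 -1.   -0.31] gap 15.2 g 30.2
radius 76.74298691035838 ang 178.20172422898835
```

The stop is reached, with the reaction at 11 N and no further travel. I release and rise.

Emit:
{"op": "drive_tool", "data": {"series": [0,0,0,0,0,0,0.2,0,0,0,0,0,0,0.4,0,0,0,0,0,0,0.5,0,0,0,0,0,0,0.5,0,0,0,0,0,-0.1,0.5,0,0,0,0,0,-0.28,0.5,0,0,0,0.2,0,-0.35,0.5,0,0,0,0.4,0,-0.35,0.5,0,0,0,0.6,0,-0.35,0.5,0,0,0,0.8,0,-0.35,0.5,0,0,0,0.8,0,-0.35,0.5,0,0,0,0.8,0,-0.35,0.5]}}

```text
clock: 36.15
tcp_pos: [349.7, -291.5, 323.5]
ee_rot: [0.001, 0.002, 1.0, -0.0]
wrist_force: [0.8, -0.4, 0.0]
finger_gap: 43.0
grasp_force: 0.0
```

```bash
python3 - <<'E'
from ring2 import *
st(); im=robot.capture("top"); cv2.imwrite("pics/t20raw.png",im[...,::-1]); H=cv2.cvtColor(im,cv2.COLOR_RGB2HSV)
print("exp lens px",proj("top",[537.3,-287.4,132]),"ring exp",proj("top",[537.3,-287.4,44]))
V=H[...,2]; print(V[160:200:1,344].tolist()); print(V[178,325:365].tolist())
q=((V<85)&(H[...,1]<80)).astype(np.uint8)[155:200,325:365]; print("\n".join("".join(" #"[x] for x in r) for r in q))
t0=cv2.imread("pics/top0.png")[...,::-1].copy(); D=(np.abs(im.astype(int)-t0).max(2)>60).astype(np.uint8)
for c in cv2.connectedComponentsWithStats(D)[2][1:]:
    if c[4]>12: print(c)
E
```

```text
t 36.15 tcp [ 349.7 -291.5  323.5] yang 89.77 q [-0.69 -0.01 -0.14  1.44  0.   -0.69] F [ 0.8 -0.4  0. ] M [-0.01 -0.    0.06] gap 43.0 g 0.0
exp lens px [349.16980154 176.88390454] ring exp [344.95540103 181.40011256]
[126, 127, 126, 125, 126, 126, 125, 119, 109, 101, 108, 140, 167, 181, 181, 175, 170, 169, 170, 168, 165, 156, 134, 100, 72, 72, 98, 131, 149, 155, 156, 157, 154, 147, 136, 128, 126, 139, 162, 174]
[176, 176, 172, 161, 143, 132, 131, 139, 148, 156, 157, 157, 155, 146, 120, 90, 100, 136, 161, 170, 173, 178, 181, 182, 183, 184, 186, 189, 190, 190, 188, 174, 141, 98, 92, 106, 114, 116, 116, 119]
                                        
                                        
                                        
                                        
                          ##            
                         ###            
                        ####            
                       #####            
                       ####             
                                        
                                        
                                  
[... 1312 characters left out ...]
      
                                        
[305 144  20  19  89]
[327 144   4   6  17]
[309 147  12  12 123]
[347 146   4   7  24]
[272 167   8  18  94]
[291 170   4  10  33]
[344 171   8  12  42]
[374 182  56  29 818]
[339 185   4   7  20]
[323 191   6   6  15]
[313 193   9   4  20]
[256 194  81  28 926]
[172 199   6  10  29]
[339 208  13  24 214]
[ 305  210   97   90 3110]
[385 212   6   5  13]
[229 231  26   7  84]
[222 237  11   5  22]
[212 243  31  15 276]
[191 244  12  11  56]
[410 248  27  35 585]
[  59  281  196  103 5282]
[ 209  286   56   42 1136]
[343 313   6   7  17]
[ 36 322   5   7  22]
[309 324   9   7  13]
[ 66 331  30   8 172]
[322 331  14  16  65]
[286 360  33  24 543]
```

```bash
python3 - <<'E'
from b import *
im=cv2.imread("pics/t20raw.png")[...,::-1].copy(); q=big(mask(im,35,70,256,(330,200,360,250)))[0]; print(rect("top",q,3))
print(robot.finish_job())
E
```

```text
(array([ 377.7, -286.8], dtype=float32), np.float64(-1.16), array([ 47.8, 120.1]), 372)
the job is handed in; nothing more can be done
None
```

The job is handed in at 36 s: the wide-bore ring lies on the stage rails within about 1 mm of centre, the lens is swung over it to its stop, and the lifter lies flat on the bench. No contact with either ring or the loose things was seen, but I had no pictures left to view, so the final check was numeric only, and I don't have the judge's result.

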